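# Pry the spring clip off the turntable spindle

## Task

The sample changer's turntable plate is held down by a spring clip snapped into the groove of its spindle. First stand the amber vial that is in the way upright in the white tray, then take the red-handled hooked pick, hook the clip's loop with it and pull the clip straight out of the groove, never touching the clip with the gripper; leave the clip lying on the turntable plate, clear of the spindle. Finally lay the pick flat on the bench, the way up it lay at first, and do not tip the vial or disturb the bottles and the mouse.

Things in the scene. Friction and masses are not known exactly. Their poses are not given: they have to be found in the camera images.
- turntable: sample changer's turntable drive, fixed: white round housing 132 mm across with a green band, carrying an aluminium plate 152 mm across, its top face 70 mm above the bench. Origin on the spindle axis at bench level, z up. On the plate's centre: brass collar 34 mm across, 8 mm high; then the groove (neck 20 mm across, 6.5 mm high); then the spindle head, 32 mm across, top 92.5 mm above the bench
- spindle (a point): point on the spindle axis inside the groove, 81 mm above the bench; z is the axis, up
- clip: loose level spring clip of dark 5 mm wire: open ring, 21 mm inside, 31 mm outside, mouth on one side, closed pull loop on the other. Origin at the ring's centre, mid-wire; x points from there through the loop, z up. It starts in the groove on the collar, origin 80.5 mm above the bench, free to swivel, loop roughly towards the robot. A tab 10 mm high, turned up from the wire's underside, closes the loop
- clip_loop (a point): centre of the loop's opening, mid-wire, 23 mm from the ring's centre along the clip's x; same axes. Opening 16 x 16 mm, tab 8 to 12 mm farther out; 8 mm of air below. Pulled level along +x by the tab, the sprung jaws give way at about 10 to 18 N; the clip jumps 15 mm out and its loop droops to the plate (keep the hook's tip low, 2 to 5 mm over the plate); off the collar at about 27 mm
- pick: hooked pick, 80 g, lying loose on the bench: red handle 80 mm long (x), 20 mm wide (y), 30 mm high, with a black stripe; a 5 mm round steel stem runs level from its front along +x, 25 mm above the underside, and turns straight down at its end as a hook that ends 2.5 mm above the level of the underside. Origin under the handle's centre, z up
- pick_grip (a point): centre of the pick's handle, 15 mm above its underside; same axes as the pick. Grip here, across the 20 mm width
- hook_tip (a point): lowest point of the pick's hook, 105 mm ahead (+x) of the handle's centre and 12.5 mm lower than it; the hook is a straight upright 5 mm round bar, free below the stem for 20 mm
- vial: capped amber glass vial, 24 mm across, 52 mm high, with blue cap, 30 g; it starts upright on the turntable plate, just outside the clip's loop. Origin at the centre of its foot
- vial_mid (a point): centre of the vial, 26 mm above its foot
- tray_in (a point): centre of the inner floor of the open white tray fixed on the bench: 130 x 130 mm outside, walls 4 mm thick and 16 mm high, floor about 4 mm above the bench; axes along the walls, z up
- bottle_a: solvent bottle with blue cap, 68 mm across, 130 mm high, a bystander; origin at the centre of its foot
- bottle_b: the other solvent bottle, of the same shape and size, a bystander; origin at the centre of its foot
- mouse: black computer mouse, 100 x 58 x 22 mm, a bystander; origin at the centre of its underside
Not all that is in view belongs to the job. Leave any blue or green look-alike of the pick alone.

How it is judged:
By the outcome, as a careful person would: the job done as asked, in the order asked, and still so for the second after the job is handed in, with the robot touching nothing.
It also fails if it takes over 67 s, if anything falls off the work surface, if the arm or the gripper's body presses on something with over 40 N, if the wrist force passes 120 N, or if a joint passes its speed limit or range.

## Robot

A 7-joint arm with a two-finger parallel gripper is mounted at the origin on the work surface. World frame = base frame: x ahead of the robot, y to its left, z up, the work surface at z = 0. Lengths are in m, angles in rad, forces in N, time in s.
With the tool pointing down it reaches from about 0.4 to 0.85 m from the base axis. Payload 10.4 kg.
Tool frame: the origin (TCP) lies midway between the tips of the shut fingers; the grasp point (between the pads) lies 19 mm behind it; x points along the fingers, y is the direction in which the jaws open and shut, and the axes are right-handed (so a half turn about x gives the same grasp; the last joint's range is limited). The gripper opens to 87 mm and grips with 3 to 60 N. Pads are 19 mm wide; open, the fingers measure 117 mm over their backs; the gripper's body (75 mm by 190 mm) begins 51 mm behind the grasp point.
Start: joints at [1.081, 0.332, -0.065, 1.46, 0.022, 1.35, -0.088], TCP at [0.281, -0.558, 0.223] pointing down, gripper open.
Joint ranges: [-2.6, 2.6], [-0.5, 2.12], [-1.47, 1.34], [0.16, 2.42], [-1.27, 4.41], [0.06, 2.06], [-2.6, 2.6]. Speed limits (rad/s): [2.22, 2.22, 2.79, 2.79, 3.14, 3.14, 3.14].

## Interface

Orientations are given as a unit quaternion [x, y, z, w].
In Python, from bench import r gives the robot as it stands.
- The arm moves only by the shell command python3 -m jog 'ROWS' [OPENING] [FORCE]. ROWS is JSON, a list of rows, each an object with "slide": the shift along the tool's x, y, z in cm, a list of three; "roll": the turn about the tool's x in degrees. A call has 1 to 5 rows; each row is the pose to reach, as a shift and turn from the pose measured when the call began, along the tool's axes at that moment; what a row does not reach only later rows make up. A row lasts 1/12 s, in which the tool goes at most 41.7 mm and 7.16 degrees, less where a joint would pass 70% of its speed; a pose out of reach is approached as far as the arm can. A call with a gripper value outside its range is refused whole. OPENING is the closure, from 0 (fully open) to 1 (shut), set as the call begins (- or left out, the last holds). The fingers move at their own pace and stop on an object; FORCE is the grip in N (left out, the last holds). Time passes only in rows, so rows that repeat a pose let the fingers close. It gives the time, the measured TCP pose, the force and the opening at its end, in the units of the state.
- r.read_state(): the state, without advancing time (a new reading comes with each control period).
- r.camera(name): name is "scene" or "top" or "wrist"; returns the picture (400x640x3 uint8, red, green, blue); there is no depth.
- r.camera_info(name): a dict with "intrinsics" (3x3 intrinsics, pixels), "R" (3x3) and "t" (3): a world point X has camera coordinates R X + t; the wrist camera has in their place "hand_eye" (4x4, takes a point from camera to tool coordinates, whose origin is the TCP and whose axes are the tool frame's). Camera axes: x right, y down, z forward; pixel columns grow to the right and rows downward; lengths in m; the calibration is good to about 2 mm. A picture is of the moment at which its call begins: read the wrist's pose just before it. camera_info takes no time and is no camera call.
- r.close_job(): hands the job in, once; it reports no verdict.
The state is a dict: "time": time; "joint_positions": joint angles; "joint_vel": joint speeds; "joint_torque": joint torques, N m; "ee_pos": TCP position; "eef_rot": TCP orientation; "ft_force": force on the tool from outside, world axes, zero at the start; "torque": the same for the moment, N m; "width": finger opening in m.
Only numpy, scipy, OpenCV 4.12 (cv2) and the standard library are available. Lean on these libraries where they do the work, as an engineer would, in place of code of your own. Each camera call takes 0.05 s, during which the arm holds its last target.

## Working session

There is one attempt and no reset: what is moved stays moved. The work goes in short steps, Python scripts to look and compute and a shell command to move; the robot and the scene stay as the last step left them, time stands still between calls to the robot, and variables do not carry over. Pictures are saved under pics/ and viewed, and the job is handed in when it is done.

```bash
ls -la; mkdir -p pics; python3 - <<'E'
from bench import r
import cv2, json
s=r.read_state(); print({k:(v.tolist() if hasattr(v,'tolist') else v) for k,v in s.items()})
for n in ("scene","top","wrist"):
    im=r.camera(n); cv2.imwrite(f"pics/{n}0.png",im[:,:,::-1]); print(n,r.camera_info(n))
E
```

```text
total 12
drwxr-xr-x  3 agent agent 4096 Dec  7 16:28 .
drwxr-xr-x 23 root  root  4096 Dec  7 16:28 ..
drwxr-xr-x  2 agent agent 4096 Dec  7 16:28 pics
{'time': 0.0, 'joint_positions': [1.0814191602634384, 0.33285108017154824, -0.0646798753557546, 1.4609345473181903, 0.02160139513192315, 1.3498812474645474, -0.08851684327810357], 'joint_vel': [-0.001108577501461662, -0.0010517271818500488, 0.0008879993351495934, 0.00013364968325606642, -0.0005160817153875262, -1.994599855786135e-05, 2.3505014543654746e-05], 'joint_torque': [-1.2886860645267006e-05, -62.3248815536499, 0.024609967949800193, -38.99004936218262, -0.06135287694633007, 0.039587526116520166, 0.00011558362075447803], 'ee_pos': [0.28107073981789304, -0.5578103931714418, 0.22177009798406477], 'eef_rot': [-0.6877997452245782, -0.16399921190965508, 0.6880741425993203, -0.16306361718123216], 'ft_force': [-0.6318221595210504, -0.3370809641939627, -0.11677576123134535], 'torque': [0.0025482612346051678, -0.006381947325643394, 0.002231161165445454], 'width': 0.08690980834916875}
scene {'intrinsics': array([[393.0225186 ,   0.        
[... 529 characters left out ...]
9912206,  0.00381241],
       [-0.97764705, -0.04160986, -0.20609432],
       [ 0.20607202,  0.0048711 , -0.9785247 ]]), 't': array([0.03813284, 0.53512902, 0.98763306])}
wrist {'intrinsics': array([[282.69529922,   0.        , 323.03610643],
       [  0.        , 282.69529922, 205.87474989],
       [  0.        ,   0.        ,   1.        ]]), 'hand_eye': array([[ 1.11624315e-03, -2.82731506e-01,  9.59198441e-01,
        -1.61329179e-01],
       [ 9.99999362e-01,  4.80097753e-04, -1.02221150e-03,
         2.66722704e-04],
       [-1.71497618e-04,  9.59198970e-01,  2.82731862e-01,
        -7.74607020e-02],
       [ 0.00000000e+00,  0.00000000e+00,  0.00000000e+00,
         1.00000000e+00]])}
```

View pics/scene0.png

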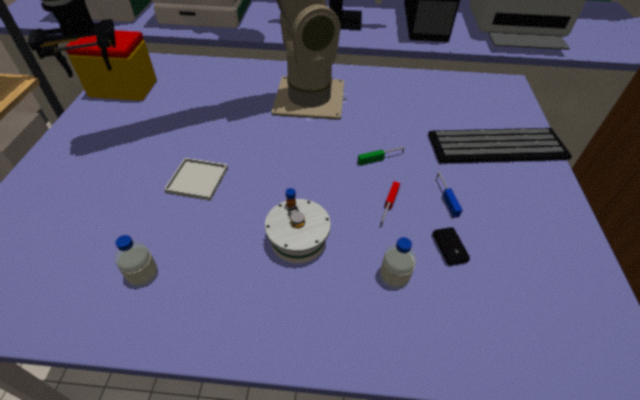

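View pics/top0.png

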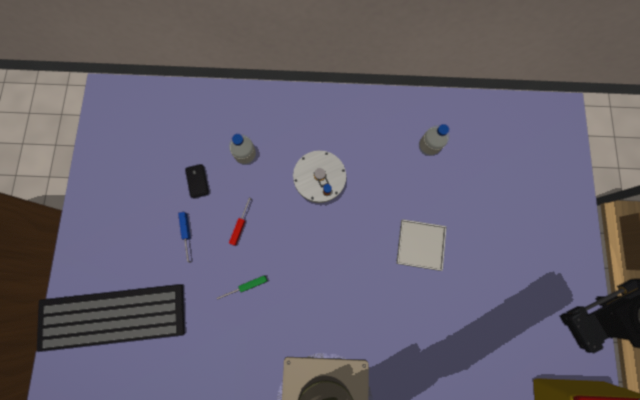

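View pics/wrist0.png

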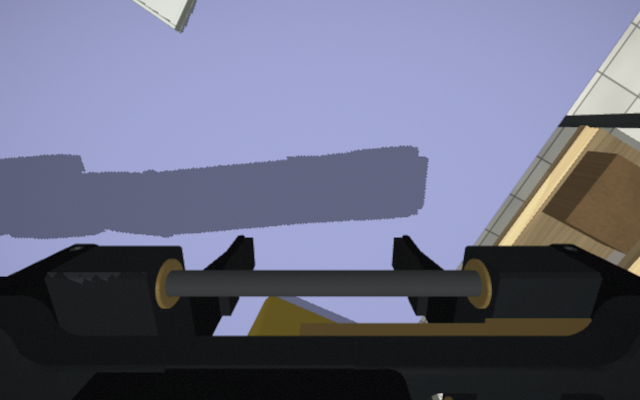

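```bash
cat > h.py <<'E'
import numpy as np, cv2
from scipy.spatial.transform import Rotation as Ro
from bench import r
def tool():
    s=r.read_state(); return np.array(s["ee_pos"]),Ro.from_quat(s["eef_rot"]).as_matrix(),s
def cam(n,pose=None):
    c=r.camera_info(n); K=np.array(c["intrinsics"])
    if "R" in c: return K,np.array(c["R"]),np.array(c["t"])
    p,R=pose; H=np.array(c["hand_eye"]); W=np.eye(4); W[:3,:3]=R; W[:3,3]=p
    M=np.linalg.inv(W@H); return K,M[:3,:3],M[:3,3]
def ray(C,uv):
    K,R,t=C; d=R.T@np.linalg.solve(K,[uv[0],uv[1],1.0]); return -R.T@t,d/np.linalg.norm(d)
def onz(C,uv,z):
    o,d=ray(C,uv); return o+d*(z-o[2])/d[2]
def proj(C,X):
    K,R,t=C; p=K@(R@np.asarray(X)+t); return p[:2]/p[2]
def tri(C1,u1,C2,u2):
    o1,d1=ray(C1,u1);o2,d2=ray(C2,u2)
    a,b=np.linalg.lstsq(np.c_[d1,-d2],o2-o1,rcond=None)[0]
    p,q=o1+a*d1,o2+b*d2; return (p+q)/2,np.linalg.norm(p-q)*1000
def grab(n,name):
    p,R,s=tool(); im=r.camera(n); cv2.imwrite(f"pics/{name}.png",im[:,:,::-1]); return im,cam(n,(p,R)) 
def crop(im,x0,x1,y0,y1,f,name):
    cv2.imwrite(f"pics/{name}.png",cv2.resize(im[y0:y1,x0:x1,::-1],None,fx=f,fy=f,interpolation=cv2.INTER_CUBIC))
def blobs(im,lo,hi,amin=5):
    hsv=cv2.cvtColor(im,cv2.COLOR_RGB2HSV); m=cv2.inRange(hsv,lo,hi)
    n,l,st,c=cv2.connectedComponentsWithStats(m)
    return [(c[i].round(1).tolist(),int(st[i,4]),st[i,:4].tolist()) for i in range(1,n) if st[i,4]>=amin],m,l
def yaw_move(target,yaw_y=None,s=None):
    """shift in tool cm to bring TCP to target; roll (deg) to bring tool y to heading yaw_y (mod 180)"""
    p,R,s=tool(); d=R.T@(np.asarray(target)-p)*100
    out={"slide_cm":d.round(2).tolist()}
    if yaw_y is not None:
        v=R.T@np.array([np.cos(yaw_y),np.sin(yaw_y),0]); a=np.degrees(np.arctan2(v[2],v[1])); a=(a+90)%180-90; out["roll"]=round(a,2)
    return out
E
python3 - <<'E'
from h import *
p,R,s=tool(); print(R.round(3))
T=cv2.imread("pics/top0.png")[:,:,::-1]; S=cv2.imread("pics/scene0.png")[:,:,::-1]
crop(T,270,370,130,230,6,"topc"); crop(S,240,360,165,265,6,"scenec")
crop(T,170,280,190,310,5,"topp"); crop(S,340,480,140,240,5,"scenep")
ct,cs=cam("top"),cam("scene")
for nm,im in(("top",T),("scene",S)):
    for col,lo,hi in(("blue",(105,170,60),(125,255,255)),("red",(0,180,80),(8,255,255)),("red2",(172,180,80),(180,255,255))):
        print(nm,col,blobs(im,lo,hi)[0])
E
```

```text
[[-0.     0.45  -0.893]
 [ 0.001 -0.893 -0.45 ]
 [-1.    -0.001  0.   ]]
top blue [([442.6, 129.4], 78, [438, 125, 10, 10]), ([237.2, 139.1], 70, [233, 135, 9, 9]), ([326.7, 188.0], 39, [324, 185, 7, 7]), ([183.7, 225.2], 186, [179, 213, 11, 26])]
top red [([236.8, 231.5], 155, [230, 219, 14, 26]), ([596.7, 398.5], 80, [578, 397, 46, 3])]
top red2 []
scene blue [([290.2, 192.1], 56, [286, 189, 9, 7]), ([452.1, 200.6], 216, [444, 189, 18, 24]), ([123.2, 241.3], 146, [116, 236, 16, 12]), ([403.7, 243.6], 141, [397, 238, 14, 12])]
scene red [([123.4, 42.0], 460, [107, 31, 34, 23]), ([82.5, 40.6], 180, [66, 36, 31, 11]), ([89.0, 48.5], 112, [74, 45, 27, 7]), ([392.5, 193.2], 93, [387, 183, 11, 21])]
scene red2 [([128.4, 31.8], 33, [116, 31, 26, 4]), ([393.8, 186.8], 32, [389, 182, 10, 13])]
```

View pics/topc.png

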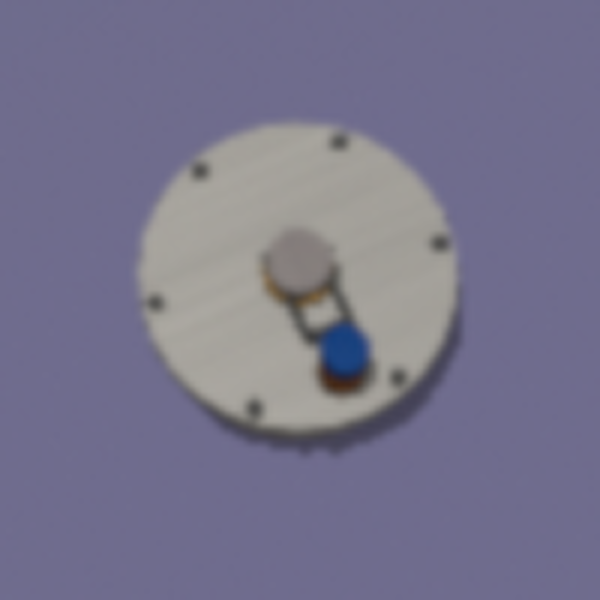

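View pics/scenec.png

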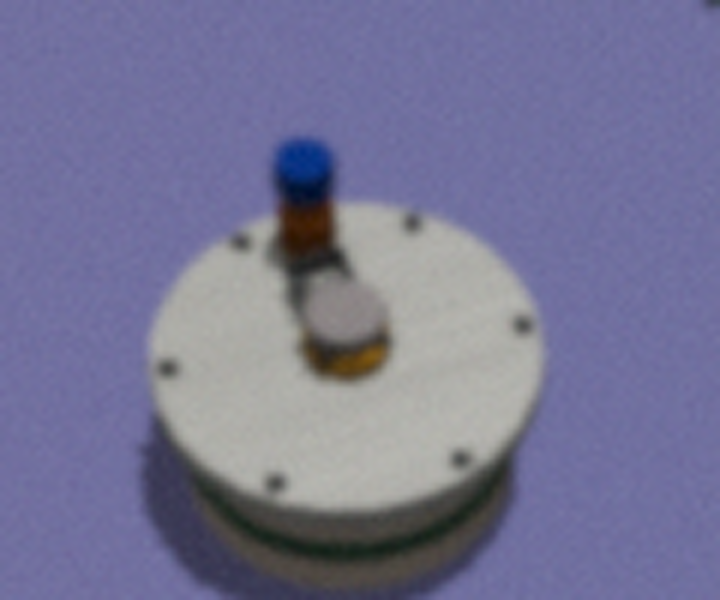

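View pics/topp.png

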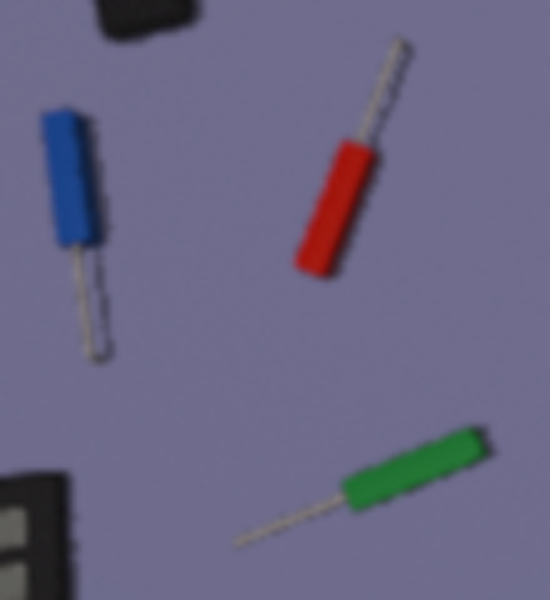

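View pics/scenep.png

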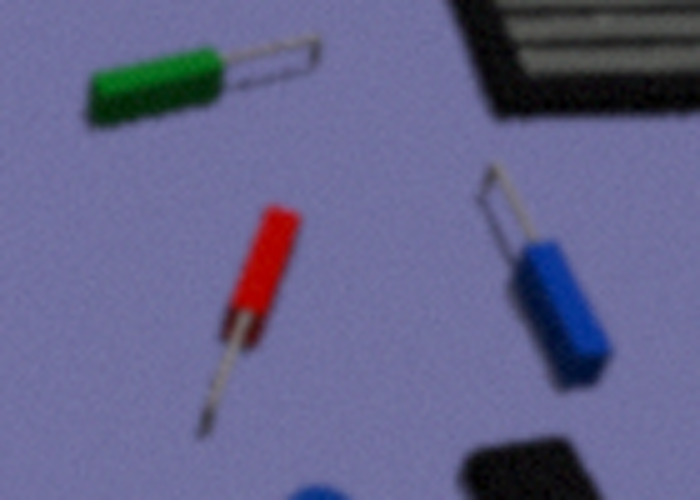

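```bash
python3 - <<'E'
from h import *
T=cv2.imread("pics/top0.png")[:,:,::-1]; S=cv2.imread("pics/scene0.png")[:,:,::-1]
ct,cs=cam("top"),cam("scene")
f=lambda x:(x*1000).round(1).tolist()
print("vial top",f(onz(ct,(326.7,188.0),.122))); 
# vial centre tri via cap blobs
print("tri cap",[f(a) if np.ndim(a) else a for a in tri(ct,(326.7,188),cs,(290.2,191.5))])
# spindle head centroids
print("head",f(onz(ct,(270+299/6,130+262/6),.0925)),f(onz(cs,(240+345/6,165+313/6),.0925)))
# plate ellipse
for nm,im,c,box in(("top",T,ct,(285,355,145,210)),("scene",S,cs,(260,335,195,255))):
    hsv=cv2.cvtColor(im,cv2.COLOR_RGB2HSV); m=cv2.inRange(hsv,(0,0,110),(180,45,255))
    mm=np.zeros_like(m); x0,x1,y0,y1=box; mm[y0:y1,x0:x1]=m[y0:y1,x0:x1]
    cn=max(cv2.findContours(mm,cv2.RETR_EXTERNAL,cv2.CHAIN_APPROX_NONE)[0],key=cv2.contourArea)
    P=np.array([onz(c,q[0],.07)[:2] for q in cv2.convexHull(cn)])
    A=np.c_[2*P,np.ones(len(P))]; sol=np.linalg.lstsq(A,(P**2).sum(1),rcond=None)[0]
    print(nm,"plate",f(sol[:2]),"R",np.sqrt(sol[2]+sol[:2]@sol[:2])*1000)
# tray
for nm,im,c,box in(("top",T,ct,(390,455,212,275)),("scene",S,cs,(160,232,152,203))):
    hsv=cv2.cvtColor(im,cv2.COLOR_RGB2HSV); x0,x1,y0,y1=box
    m=np.zeros(hsv.shape[:2],np.uint8); m[y0:y1,x0:x1]=cv2.inRange(hsv,(0,0,90),(180,55,255))[y0:y1,x0:x1]
    cn=max(cv2.findContours(m,cv2.RETR_EXTERNAL,cv2.CHAIN_APPROX_NONE)[0],key=cv2.contourArea)
    rc=cv2.approxPolyDP(cv2.convexHull(cn),5,True)[:,0]
    Q=np.array([onz(c,q,.016) for q in rc]); print(nm,"tray",rc.tolist(),f(Q[:,:2]),"mean",f(Q.mean(0)))
# pick
b,m,l=blobs(T,(0,150,80),(8,255,255)); 
m2=np.zeros_like(m); m2[210:250,220:255]=m[210:250,220:255]
P=np.array([onz(ct,(x,y),.030)[:2] for y,x in np.argwhere(m2)]); c0=P.mean(0); u=np.linalg.svd(P-c0)[2][0]
tip=onz(ct,(170+402/5,190+42/5),.025)[:2]; u=u*np.sign(u@(tip-c0))
print("pick centre",f(c0),"ext",f(np.ptp((P-c0)@u)),"yaw",np.degrees(np.arctan2(u[1],u[0])),"tip dist",f(np.linalg.norm(tip-c0)),"yaw tip",np.degrees(np.arctan2(*(tip-c0)[::-1])))
print("cap bottles",f(onz(ct,(442.6,129.4),.13)),f(onz(ct,(237.2,139.1),.13)),"mouse",f(onz(ct,(197,181),.02)))
for col,uv in(("loop",(270+322/6,130+312/6)),("tabmid",(270+330/6,130+330/6))): print(col,f(onz(ct,uv,.0805)))
E
```

```text
vial top [566.0, 18.5, 122.0]
tri cap [[566.4, 18.2, 120.7], np.float64(0.5450834124131428)]
head [614.0, 37.9, 92.5] [617.6, 40.7, 92.5]
top plate [617.0, 39.5] R 77.00930784615792
scene plate [615.5, 39.7] R 76.48429045738827
top tray [[402, 218], [447, 226], [442, 271], [395, 263]] [[512.3, -209.0], [494.2, -340.1], [364.0, -321.3], [381.0, -187.7]] mean [437.9, -264.5, 16.0]
scene tray [[183, 158], [227, 164], [210, 200], [164, 190]] [[368.5, -324.7], [380.0, -193.0], [520.2, -202.9], [497.8, -333.8]] mean [441.6, -263.6, 16.0]
pick centre [450.5, 268.2] ext 73.9 yaw -17.057083308616566 tip dist 104.4 yaw tip -17.16972540170326
cap bottles [744.1, -294.8, 130.0] [691.3, 267.8, 130.0] mouse [597.5, 400.9, 20.0]
loop [593.8, 26.0, 80.5]
tabmid [585.3, 22.0, 80.5]
```

Red pick (top 237,231; scene 391,200) is the one wanted. Its look-alikes are the blue pick (top 184,235) and the green pick (top 245,287). The amber vial is at top (327,188), next to the blue-capped bottles at (443,130) and (237,139). The crops confirm the choice, and the two views agree to about 2 mm.

```bash
python3 - <<'E'
from h import *
print(yaw_move([.566,.018,.21],np.radians(-65)))
E
```

```text
{'slide_cm': [1.23, -38.61, -51.36], 'roll': np.float64(1.74)}
```

```bash
R='x'; python3 -m jog '[{"slide":[1.2,-38.6,-51.4],"roll":1.7},{"slide":[1.2,-38.6,-51.4],"roll":1.7},{"slide":[1.2,-38.6,-51.4],"roll":1.7},{"slide":[1.2,-38.6,-51.4],"roll":1.7},{"slide":[1.2,-38.6,-51.4],"roll":1.7}]' 0 20; python3 - <<'E'
from h import *
print(yaw_move([.566,.018,.21],np.radians(-65)))
E
```

```text
time: 0.57
ee_pos: [0.374, -0.3695, 0.2184]
eef_rot: [-0.69, -0.154, 0.69, -0.153]
ft_force: [1.9, -0.6, 0.6]
width: 0.0872
{'slide_cm': [0.86, -26.98, -33.79], 'roll': np.float64(0.04)}
```

```bash
python3 -m jog '[{"slide":[0.9,-27,-33.8],"roll":0},{"slide":[0.9,-27,-33.8],"roll":0},{"slide":[0.9,-27,-33.8],"roll":0},{"slide":[0.9,-27,-33.8],"roll":0},{"slide":[0.9,-27,-33.8],"roll":0}]'; python3 -m jog '[{"slide":[0.5,-14,-16.5],"roll":0},{"slide":[0.5,-14,-16.5],"roll":0},{"slide":[0.5,-14,-16.5],"roll":0},{"slide":[0.5,-14,-16.5],"roll":0},{"slide":[0.5,-14,-16.5],"roll":0}]';python3 - <<'E'
from h import *
print(yaw_move([.566,.018,.21],np.radians(-65)))
im,C=grab("wrist","w1"); print(proj(C,[.566,.018,.122]),proj(C,[.616,.0396,.0925]))
E
```

```text
time: 0.98
ee_pos: [0.4662, -0.1827, 0.2143]
eef_rot: [-0.69, -0.153, 0.691, -0.153]
ft_force: [0.6, -1.3, 0.5]
width: 0.0869
time: 1.4
ee_pos: [0.5527, 0.0067, 0.2096]
eef_rot: [-0.69, -0.153, 0.691, -0.153]
ft_force: [0.8, -0.2, 0.0]
width: 0.0868
{'slide_cm': [-0.04, -0.47, -1.69], 'roll': np.float64(0.0)}
[317.9536629  192.30995294] [319.89788733 129.24662534]
```

View pics/w1.png

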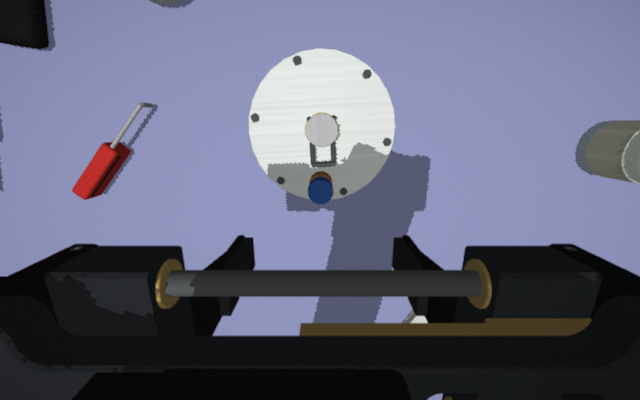

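```bash
python3 - <<'E'
from h import *
p,R,s=tool(); C=cam("wrist",(p,R)); im=cv2.imread("pics/w1.png")[:,:,::-1]
b=blobs(im,(105,150,40),(125,255,255))[0]; print(b)
f=lambda x:(x*1000).round(1).tolist()
crop(im,280,370,100,210,6,"w1c")
print("vial",f(onz(C,(320,189.5),.122)),"head",f(onz(C,(322,130),.0925)),"loop tab",f(onz(C,(323,164),.0805)),"z heading",np.degrees(np.arctan2(R[1,2],R[0,2])))
hsv=cv2.cvtColor(im,cv2.COLOR_RGB2HSV)
E
```

```text
[([320.0, 190.4], 492, [308, 178, 25, 26])]
vial [570.8, 27.5, 122.0] head [617.7, 48.1, 92.5] loop tab [587.5, 32.7, 80.5] z heading -154.47892419155124
```

View pics/w1c.png

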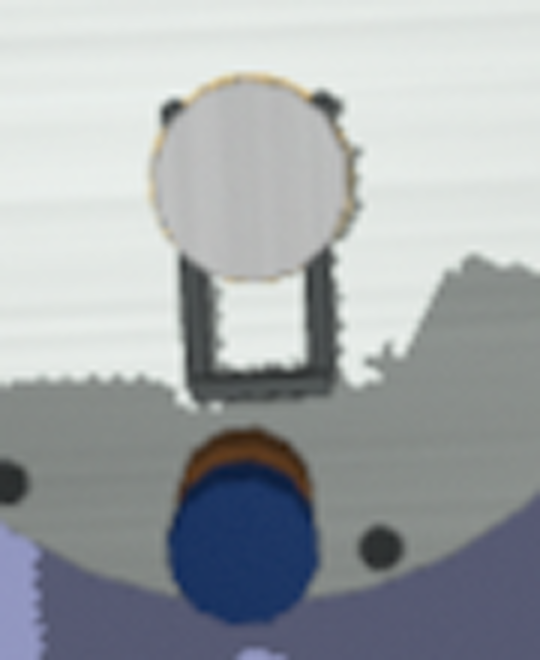

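```bash
python3 - <<'E'
from h import *
f=lambda x:(x*1000).round(1).tolist()
print(yaw_move([.566,.018,.21],np.radians(-65)))
im,C=grab("wrist","w2")
b=blobs(im,(105,150,40),(125,255,255))[0]; print(b)
crop(im,280,370,90,210,5,"w2c")
print([f(onz(C,q[0],.122)) for q in b])
np.save("C2.npy",np.array([C[0],C[1],np.diag(C[2])]))
E
```

```text
{'slide_cm': [-0.06, 0.34, -1.13], 'roll': np.float64(0.52)}
[([2.0, 118.3], 273, [0, 79, 7, 64]), ([329.1, 196.4], 493, [318, 184, 24, 26])]
[[510.3, 296.6, 122.0], [568.6, 17.3, 122.0]]
```

View pics/w2c.png

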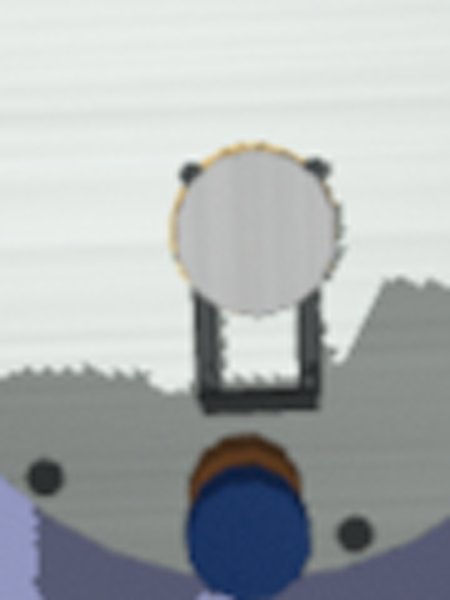

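```bash
python3 -m jog '[{"slide":[2,0.3,-1.2],"roll":0.5},{"slide":[4,0.3,-1.2],"roll":0.5},{"slide":[6,0.3,-1.2],"roll":0.5},{"slide":[6,0.3,-1.2],"roll":0.5},{"slide":[6,0.3,-1.2],"roll":0.5}]'; python3 - <<'E'
from h import *
print(yaw_move([.567,.018,.080],np.radians(-65)))
E
```

```text
time: 1.92
ee_pos: [0.5646, 0.0155, 0.1487]
eef_rot: [-0.69, -0.155, 0.691, -0.152]
ft_force: [0.4, 0.5, 0.5]
width: 0.0869
{'slide_cm': [6.87, -0.09, -0.33], 'roll': np.float64(0.08)}
```

```bash
python3 -m jog '[{"slide":[2,-0.1,-0.3],"roll":0},{"slide":[4,-0.1,-0.3],"roll":0},{"slide":[6,-0.1,-0.3],"roll":0},{"slide":[6.9,-0.1,-0.3],"roll":0},{"slide":[6.9,-0.1,-0.3],"roll":0}]'; python3 -m jog '[{"slide":[0,0,0],"roll":0},{"slide":[0,0,0],"roll":0},{"slide":[0,0,0],"roll":0},{"slide":[0,0,0],"roll":0},{"slide":[0,0,0],"roll":0}]' 1 20; python3 - <<'E'
from h import *
print(yaw_move([.567,.018,.080],np.radians(-65)))
E
```

```text
time: 2.33
ee_pos: [0.5661, 0.0177, 0.0791]
eef_rot: [-0.689, -0.155, 0.692, -0.152]
ft_force: [-0.5, -1.0, 0.4]
width: 0.087
time: 2.75
ee_pos: [0.5665, 0.0177, 0.0798]
eef_rot: [-0.689, -0.155, 0.691, -0.152]
ft_force: [1.2, 0.4, 0.2]
width: 0.0615
{'slide_cm': [-0.02, -0.01, -0.06], 'roll': np.float64(0.06)}
```

```bash
J='[{"slide":[0,0,0],"roll":0}]'; python3 -m jog '[{"slide":[0,0,0],"roll":0},{"slide":[0,0,0],"roll":0},{"slide":[0,0,0],"roll":0},{"slide":[0,0,0],"roll":0},{"slide":[0,0,0],"roll":0}]' 1 20;python3 -m jog '[{"slide":[0,0,0],"roll":0},{"slide":[0,0,0],"roll":0},{"slide":[0,0,0],"roll":0},{"slide":[0,0,0],"roll":0}]' 1 20
```

```text
time: 3.17
ee_pos: [0.5665, 0.0176, 0.0798]
eef_rot: [-0.689, -0.155, 0.691, -0.152]
ft_force: [-0.6, 1.0, 0.8]
width: 0.028
time: 3.5
ee_pos: [0.5665, 0.0176, 0.0797]
eef_rot: [-0.689, -0.155, 0.691, -0.152]
ft_force: [0.3, 0.1, 0.1]
width: 0.0233
```

```bash
python3 -m jog '[{"slide":[-1,0,0],"roll":0},{"slide":[-3,0,0],"roll":0},{"slide":[-6,0,0],"roll":0},{"slide":[-9,0,0],"roll":0},{"slide":[-9,0,0],"roll":0}]'; python3 - <<'E'
from h import *
im,C=grab("wrist","w3")
print(yaw_move([.440,-.264,.16],np.radians(-65)))
E
```

```text
time: 3.92
ee_pos: [0.5697, 0.0179, 0.1765]
eef_rot: [0.692, 0.155, -0.688, 0.152]
ft_force: [0.9, 0.7, 0.4]
width: 0.023
{'slide_cm': [1.22, 20.06, 23.6], 'roll': np.float64(0.07)}
```

View pics/w3.png

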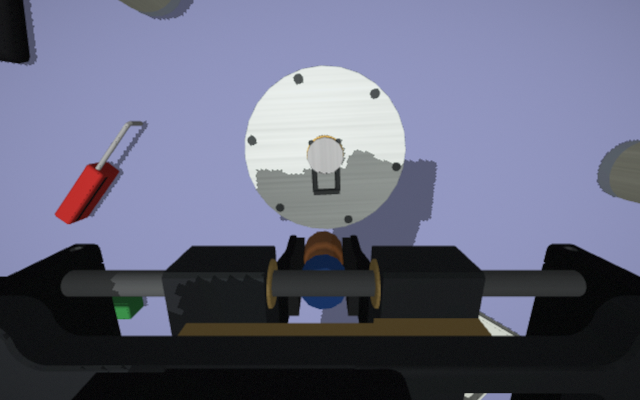

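```bash
python3 -m jog '[{"slide":[1.2,20,23.6],"roll":0},{"slide":[1.2,20,23.6],"roll":0},{"slide":[1.2,20,23.6],"roll":0},{"slide":[1.2,20,23.6],"roll":0},{"slide":[1.2,20,23.6],"roll":0}]'; python3 - <<'E'
from h import *
print(yaw_move([.440,-.264,.16],np.radians(-65)))
E
```

```text
time: 4.38
ee_pos: [0.4794, -0.1739, 0.163]
eef_rot: [0.691, 0.155, -0.689, 0.152]
ft_force: [0.7, -0.2, -0.6]
width: 0.0232
{'slide_cm': [0.25, 6.49, 7.39], 'roll': np.float64(0.08)}
```

```bash
python3 -m jog '[{"slide":[0.2,3,3.5],"roll":0},{"slide":[0.2,6.5,7.4],"roll":0},{"slide":[0.2,6.5,7.4],"roll":0},{"slide":[0.2,6.5,7.4],"roll":0},{"slide":[0.2,6.5,7.4],"roll":0}]'; python3 - <<'E'
from h import *
print(yaw_move([.440,-.264,.16],np.radians(-65)))
im,C=grab("top","t2"); im2,C2=grab("scene","s2")
crop(im,380,460,200,290,6,"t2c"); crop(im2,150,240,120,215,6,"s2c")
E
```

```text
time: 4.8
ee_pos: [0.4391, -0.2647, 0.1601]
eef_rot: [0.691, 0.154, -0.69, 0.151]
ft_force: [0.4, 1.2, -1.6]
width: 0.023
{'slide_cm': [0.01, -0.03, -0.11], 'roll': np.float64(-0.06)}
```

View pics/s2c.png

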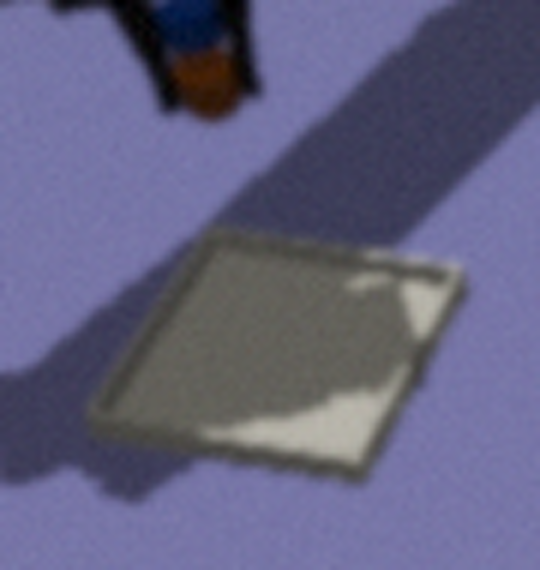

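Vial is held upright (scene crop 210,80) above the tray. Descending.

```bash
python3 -m jog '[{"slide":[3.5,0,-0.1],"roll":0},{"slide":[7,0,-0.1],"roll":0},{"slide":[10.5,0,-0.1],"roll":0},{"slide":[13,0,-0.1],"roll":0},{"slide":[13.8,0,-0.1],"roll":0}]'; python3 -m jog '[{"slide":[0.4,0,0],"roll":0},{"slide":[0.6,0,0],"roll":0},{"slide":[0.6,0,0],"roll":0}]'
```

```text
time: 5.32
ee_pos: [0.4399, -0.2588, 0.0185]
eef_rot: [-0.69, -0.158, 0.69, -0.152]
ft_force: [-0.6, 0.7, -0.4]
width: 0.0233
time: 5.57
ee_pos: [0.4409, -0.2581, 0.0138]
eef_rot: [-0.69, -0.159, 0.69, -0.152]
ft_force: [0.3, -0.4, 0.3]
width: 0.0228
```

```bash
python3 -m jog '[{"slide":[0.1,0,0],"roll":0},{"slide":[0.1,0,0],"roll":0}]'; python3 - <<'E'
from h import *
p,R,s=tool(); print(R.round(4), s["ft_force"], s["joint_positions"])
E
```

```text
time: 5.73
ee_pos: [0.4422, -0.258, 0.014]
eef_rot: [0.69, 0.158, -0.689, 0.153]
ft_force: [0.2, 0.4, 0.4]
width: 0.0231
[[ 0.      0.4299 -0.9029]
 [ 0.0076 -0.9029 -0.4299]
 [-1.     -0.0069 -0.0033]] [0.23339609 0.35650773 0.43678991] [ 0.73374152  0.33740743 -0.32834826  1.94805946  0.12986255  0.88017486
 -0.78706394]
```

```bash
python3 -m jog '[{"slide":[0.15,0,0],"roll":0},{"slide":[0.15,0,0],"roll":0},{"slide":[0.15,0,0],"roll":0}]'; python3 - <<'E'
from h import *
im2,C2=grab("scene","s3")
crop(im2,150,240,120,215,6,"s3c")
E
```

```text
time: 5.98
ee_pos: [0.4429, -0.2581, 0.0133]
eef_rot: [0.691, 0.158, -0.689, 0.154]
ft_force: [-0.1, 0.8, 6.9]
width: 0.0231
```

View pics/s3c.png

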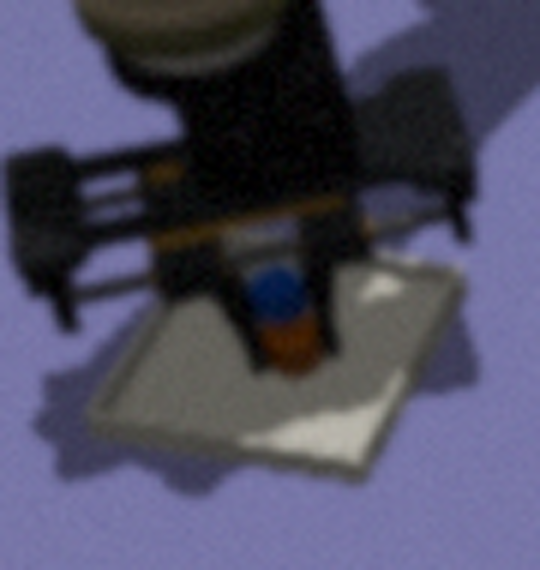

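Vial touches the floor (6.9 N). Releasing.

```bash
python3 -m jog '[{"slide":[0,0,0],"roll":0},{"slide":[0,0,0],"roll":0},{"slide":[0,0,0],"roll":0},{"slide":[0,0,0],"roll":0},{"slide":[0,0,0],"roll":0}]' 0.45; python3 -m jog '[{"slide":[-1,0,0],"roll":0},{"slide":[-4,0,0],"roll":0},{"slide":[-8,0,0],"roll":0},{"slide":[-12,0,0],"roll":0},{"slide":[-15,0,0],"roll":0}]'; python3 - <<'E'
from h import *
im2,C2=grab("scene","s4")
crop(im2,150,240,120,215,6,"s4c")
print(yaw_move([.4505,.268,.17],np.radians(-107)))
E
```

```text
time: 6.45
ee_pos: [0.4428, -0.2581, 0.0132]
eef_rot: [0.691, 0.158, -0.689, 0.153]
ft_force: [-0.5, -0.2, 0.5]
width: 0.0453
time: 6.87
ee_pos: [0.4432, -0.2592, 0.1672]
eef_rot: [0.691, 0.158, -0.688, 0.154]
ft_force: [1.1, -0.8, 0.1]
width: 0.0481
{'slide_cm': [0.37, -47.49, -23.18], 'roll': np.float64(42.48)}
```

View pics/s4c.png

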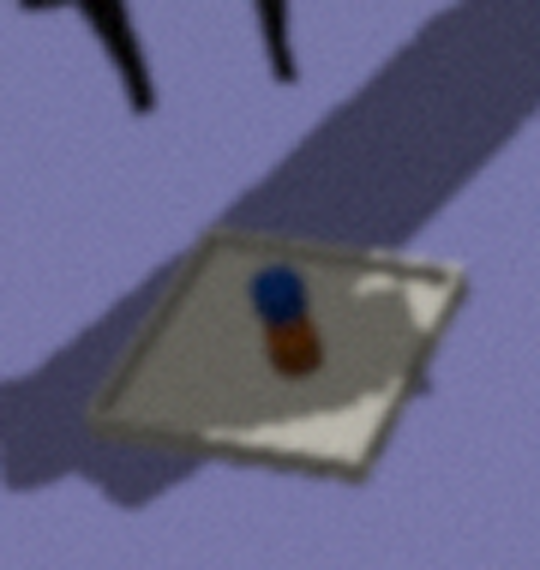

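```bash
python3 -m jog '[{"slide":[0.4,-47.5,-23.2],"roll":42.5},{"slide":[0.4,-47.5,-23.2],"roll":42.5},{"slide":[0.4,-47.5,-23.2],"roll":42.5},{"slide":[0.4,-47.5,-23.2],"roll":42.5},{"slide":[0.4,-47.5,-23.2],"roll":42.5}]'; python3 - <<'E'
from h import *
print(yaw_move([.4505,.268,.17],np.radians(-107)))
E
```

```text
time: 7.33
ee_pos: [0.4459, -0.0671, 0.1664]
eef_rot: [0.709, -0.045, -0.702, -0.048]
ft_force: [0.0, 0.3, 0.5]
width: 0.048
{'slide_cm': [-0.25, -33.28, 3.92], 'roll': np.float64(9.49)}
```

```bash
python3 -m jog '[{"slide":[-0.2,-33.3,3.9],"roll":9.5},{"slide":[-0.2,-33.3,3.9],"roll":9.5},{"slide":[-0.2,-33.3,3.9],"roll":9.5},{"slide":[-0.2,-33.3,3.9],"roll":9.5},{"slide":[-0.2,-33.3,3.9],"roll":9.5}]'; python3 - <<'E'
from h import *
print(yaw_move([.4505,.268,.17],np.radians(-107)))
E
```

```text
time: 7.75
ee_pos: [0.4486, 0.1352, 0.1689]
eef_rot: [0.703, -0.103, -0.696, -0.106]
ft_force: [1.5, 0.2, -0.2]
width: 0.0479
{'slide_cm': [-0.07, -12.75, 3.7], 'roll': np.float64(-0.02)}
```

```bash
python3 -m jog '[{"slide":[-0.1,-12.7,3.7],"roll":0},{"slide":[-0.1,-12.7,3.7],"roll":0},{"slide":[-0.1,-12.7,3.7],"roll":0},{"slide":[-0.1,-12.7,3.7],"roll":0},{"slide":[-0.1,-12.7,3.7],"roll":0}]'; python3 -m jog '[{"slide":[0,0,0],"roll":0},{"slide":[0,0,0],"roll":0}]'; python3 - <<'E'
from h import *
im,C=grab("wrist","w5")
print(yaw_move([.4505,.268,.17],np.radians(-107)))
print(proj(C,[.4505,.268,.03]))
u=np.array([np.cos(np.radians(-17)),np.sin(np.radians(-17))])
for d in(-40,40): print(proj(C,np.r_[np.array([.4505,.268])+u*d/1000,.03]))
b,m,l=blobs(im,(0,150,60),(8,255,255),50); print(b)
P=np.array([onz(C,(x,y),.030)[:2] for y,x in np.argwhere(m>0)]); c0=P.mean(0); u=np.linalg.svd(P-c0,full_matrices=False)[2][0]; print(c0,np.degrees(np.arctan2(u[1],u[0])))
E
```

```text
time: 8.17
ee_pos: [0.4486, 0.2721, 0.1707]
eef_rot: [0.703, -0.1, -0.697, -0.104]
ft_force: [0.2, -0.5, -0.1]
width: 0.0478
time: 8.33
ee_pos: [0.4485, 0.2716, 0.171]
eef_rot: [0.703, -0.1, -0.696, -0.104]
ft_force: [-0.6, 0.2, -0.3]
width: 0.0477
{'slide_cm': [0.1, 0.23, -0.24], 'roll': np.float64(0.31)}
[326.39661838 194.19496698]
[326.04023698 228.30757537]
[326.77909538 157.58450326]
[([324.6, 190.9], 1136, [316, 156, 18, 71])]
[0.45414653 0.26897508] 163.1374030255305
```

View pics/w5.png

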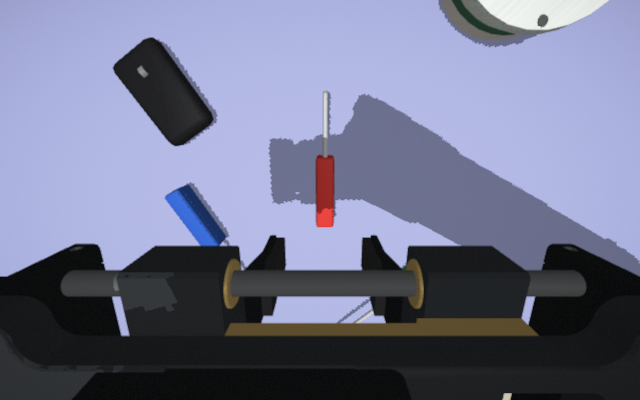

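```bash
python3 -m jog '[{"slide":[3.5,0.2,-0.4],"roll":0.3},{"slide":[7,0.2,-0.4],"roll":0.3},{"slide":[10.5,0.2,-0.4],"roll":0.3},{"slide":[12.5,0.2,-0.4],"roll":0.3},{"slide":[12.5,0.2,-0.4],"roll":0.3}]'; python3 - <<'E'
from h import *
print(yaw_move([.452,.2686,.004],np.radians(-107)), tool()[1][:,0])
E
```

```text
time: 8.8
ee_pos: [0.4514, 0.2649, 0.0421]
eef_rot: [0.701, -0.105, -0.698, -0.106]
ft_force: [-1.3, -0.8, -0.1]
width: 0.0478
{'slide_cm': [3.81, -0.37, 0.07], 'roll': np.float64(-0.16)} [ 4.41387857e-03 -6.25890805e-05 -9.99990257e-01]
```

```bash
python3 -m jog '[{"slide":[1.2,-0.4,0.1],"roll":-0.2},{"slide":[2.4,-0.4,0.1],"roll":-0.2},{"slide":[3.4,-0.4,0.1],"roll":-0.2},{"slide":[3.7,-0.4,0.1],"roll":-0.2},{"slide":[3.7,-0.4,0.1],"roll":-0.2}]'; python3 - <<'E'
from h import *
print(yaw_move([.452,.2686,.004],np.radians(-107)), tool()[1][:,0])
im,C=grab("wrist","w6")
E
```

```text
time: 9.22
ee_pos: [0.4521, 0.2684, 0.0054]
eef_rot: [0.701, -0.104, -0.698, -0.105]
ft_force: [0.6, 0.4, 0.7]
width: 0.0479
{'slide_cm': [0.14, -0.01, 0.01], 'roll': np.float64(-0.03)} [ 4.22806171e-03 -4.76073828e-05 -9.99991061e-01]
```

View pics/w6.png

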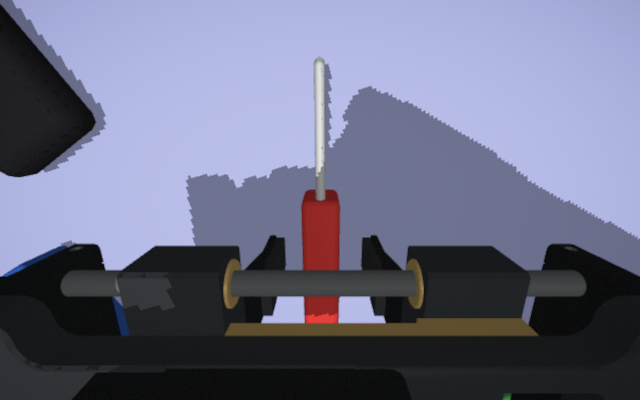

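```bash
python3 -m jog '[{"slide":[0.15,0,0],"roll":0},{"slide":[0.15,0,0],"roll":0},{"slide":[0.15,0,0],"roll":0},{"slide":[0.15,0,0],"roll":0},{"slide":[0.15,0,0],"roll":0}]' 1 50; python3 -m jog '[{"slide":[0,0,0],"roll":0},{"slide":[0,0,0],"roll":0},{"slide":[0,0,0],"roll":0},{"slide":[0,0,0],"roll":0}]'; python3 -m jog '[{"slide":[-1,0,0],"roll":0},{"slide":[-4,0,0],"roll":0},{"slide":[-8,0,0],"roll":0},{"slide":[-12,0,0],"roll":0},{"slide":[-12,0,0],"roll":0}]'; python3 -m jog '[{"slide":[0,0,0],"roll":0},{"slide":[0,0,0],"roll":0}]'; python3 - <<'E'
from h import *
im,C=grab("wrist","w7"); print(tool()[:2])
E
```

```text
time: 9.68
ee_pos: [0.4524, 0.2688, 0.0046]
eef_rot: [0.701, -0.104, -0.698, -0.105]
ft_force: [0.4, -0.1, 1.0]
width: 0.0223
time: 10.02
ee_pos: [0.4524, 0.2688, 0.0046]
eef_rot: [0.701, -0.104, -0.698, -0.105]
ft_force: [-0.3, -0.0, 0.8]
width: 0.0199
time: 10.43
ee_pos: [0.4551, 0.2713, 0.1331]
eef_rot: [0.704, -0.101, -0.694, -0.108]
ft_force: [1.3, 1.6, 0.5]
width: 0.0194
time: 10.6
ee_pos: [0.4559, 0.2719, 0.1348]
eef_rot: [0.705, -0.101, -0.693, -0.108]
ft_force: [0.4, 0.4, 0.9]
width: 0.0194
(array([0.45518756, 0.27144666, 0.13343202]), array([[ 0.01572239, -0.29213478, -0.95624792],
       [ 0.00685523, -0.95631215,  0.29226712],
       [-0.9998529 , -0.01115043, -0.01303286]]))
```

View pics/w7.png

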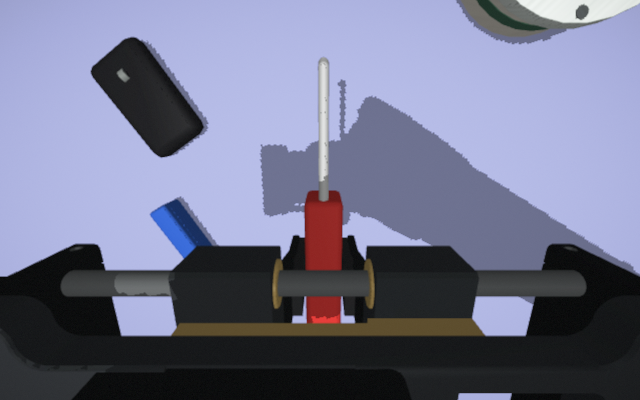

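```bash
cat >> h.py <<'E'
def toolray(uv,x):
    c=r.camera_info("wrist"); K=np.array(c["intrinsics"]); H=np.array(c["hand_eye"])
    d=H[:3,:3]@np.linalg.solve(K,[uv[0],uv[1],1.0]); o=H[:3,3]; return o+d*(x-o[0])/d[0]
E
python3 - <<'E'
from h import *
im=cv2.imread("pics/w7.png")[:,:,::-1]; crop(im,300,350,45,215,4,"w7c")
for v in(57,60,190): print(v,toolray((323,v),-.0229))
print(toolray((323,192),-.0254))
E
```

```text
57 [-2.29000000e-02  2.67407023e-05 -1.05291403e-01]
60 [-2.29000000e-02  2.68858729e-05 -1.04091937e-01]
190 [-2.29000000e-02  3.40356709e-05 -4.50170509e-02]
[-2.54000000e-02  3.34183320e-05 -4.45909821e-02]
```

View pics/w7c.png

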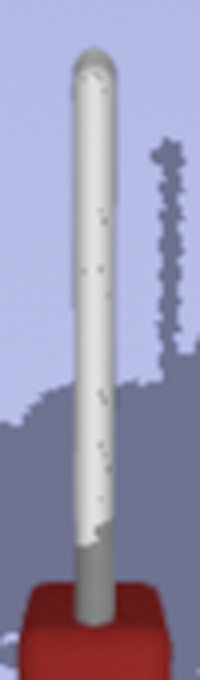

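```bash
python3 - <<'E'
from h import *
print(toolray((323,191),.0046),toolray((323,202),-.0254),toolray((323,201),-.0229))
print("outer",toolray((323,57),-.0229),toolray((323,57),-.0204), "underlit", toolray((323,62),-.0229))
E
```

```text
[ 4.60000000e-03  4.22506758e-05 -3.79357831e-02] [-2.54000000e-02  3.40393821e-05 -3.94595829e-02] [-2.29000000e-02  3.47292414e-05 -3.92864555e-02]
outer [-2.29000000e-02  2.67407023e-05 -1.05291403e-01] [-2.04000000e-02  2.73489699e-05 -1.05792423e-01] underlit [-2.29000000e-02  2.69830924e-05 -1.03288665e-01]
```

```bash
python3 - <<'E'
from h import *
print(yaw_move([.518,-.050,.15],np.radians(-65)))
E
```

```text
{'slide_cm': [-1.78, 28.89, -15.42], 'roll': np.float64(-41.99)}
```

```bash
python3 -m jog '[{"slide":[-1.8,28.9,-15.4],"roll":-42},{"slide":[-1.8,28.9,-15.4],"roll":-42},{"slide":[-1.8,28.9,-15.4],"roll":-42},{"slide":[-1.8,28.9,-15.4],"roll":-42},{"slide":[-1.8,28.9,-15.4],"roll":-42}]'; python3 - <<'E'
from h import *
print(yaw_move([.518,-.050,.15],np.radians(-65)))
E
```

```text
time: 11.07
ee_pos: [0.4893, 0.0933, 0.1412]
eef_rot: [0.707, 0.089, -0.697, 0.086]
ft_force: [0.6, 0.5, -0.5]
width: 0.0196
{'slide_cm': [-0.93, 14.59, 0.73], 'roll': np.float64(-10.79)}
```

```bash
python3 -m jog '[{"slide":[-0.9,14.6,0.7],"roll":-10.8},{"slide":[-0.9,14.6,0.7],"roll":-10.8},{"slide":[-0.9,14.6,0.7],"roll":-10.8},{"slide":[-0.9,14.6,0.7],"roll":-10.8},{"slide":[-0.9,14.6,0.7],"roll":-10.8}]';  python3 -m jog '[{"slide":[0,0,0],"roll":0},{"slide":[0,0,0],"roll":0},{"slide":[0,0,0],"roll":0},{"slide":[0,0,0],"roll":0}]'; python3 - <<'E'
from h import *
im,C=grab("wrist","w8"); np.savez("w8.npz",K=C[0],R=C[1],t=C[2]); print(tool()[0],tool()[1])
print(proj(C,[.616,.0396,.0925]))
im,_=grab("top","t3"); crop(im,290,350,145,205,9,"t3c")
E
```

```text
time: 11.48
ee_pos: [0.5178, -0.0576, 0.1486]
eef_rot: [0.695, 0.15, -0.687, 0.15]
ft_force: [-0.3, -0.4, -0.3]
width: 0.0195
time: 11.82
ee_pos: [0.5176, -0.0563, 0.1481]
eef_rot: [0.695, 0.151, -0.687, 0.15]
ft_force: [0.1, 0.8, 0.0]
width: 0.0198
[ 0.51768586 -0.05631649  0.14830467] [[ 1.06731522e-02  4.16592691e-01 -9.09030590e-01]
 [ 3.84923541e-03 -9.09092753e-01 -4.16575984e-01]
 [-9.99935632e-01  9.47106138e-04 -1.13064486e-02]]
[256.00126412  44.86611148]
```

View pics/w8.png

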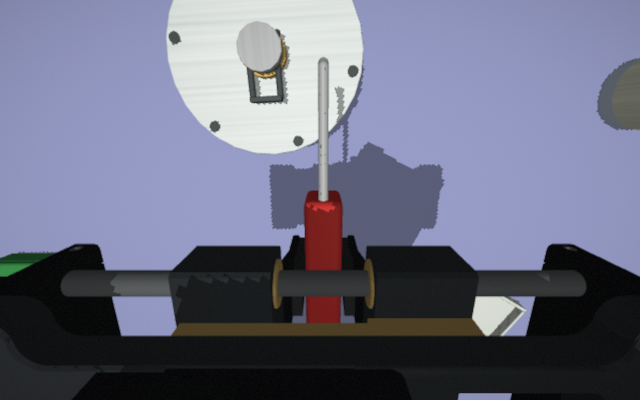

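View pics/t3c.png

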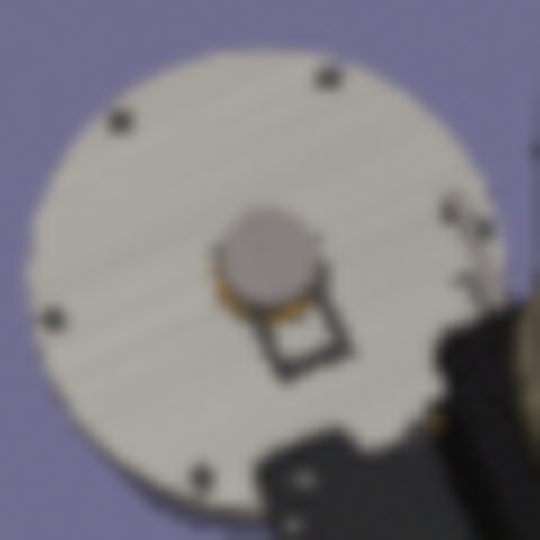

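```bash
python3 - <<'E'
from h import *
im=cv2.imread("pics/w8.png")[:,:,::-1]; crop(im,220,310,10,115,5,"w8c")
E
```

```text
(no output)
```

View pics/w8c.png

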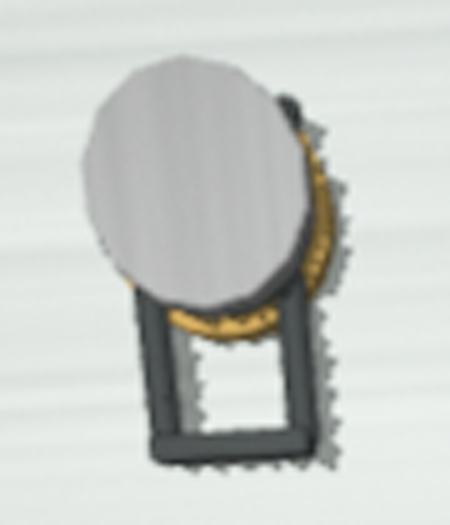

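```bash
python3 - <<'E'
from h import *
d=np.load("w8.npz"); C=(d["K"],d["R"],d["t"])
q=lambda x,y,z: onz(C,(220+x/5,10+y/5),z)*1000
g=lambda a:a[:2].round(1)
head=q(196,182,.0925); a=q(224,290,.0805); b=q(233.5,431,.0805)
print("head",g(head),"legs w",np.linalg.norm(q(154,290,.0805)-q(294,290,.0805)),np.linalg.norm(q(164,435,.0805)-q(303,428,.0805)))
v=(b-a)[:2]; print("dir by midline",np.degrees(np.arctan2(v[1],v[0])))
for n,(x0,y0,x1,y1) in dict(left=(138,290,150,435),right=(303,290,316,430)).items():
    w=(q(x1,y1,.0805)-q(x0,y0,.0805))[:2]; print(n,np.degrees(np.arctan2(w[1],w[0])))
t=(q(152,462,.078)+q(316,455,.078))/2; print("tab outer bottom mid",g(t),"dist from head",np.linalg.norm((t-head)[:2]), "width",np.linalg.norm((q(152,462,.078)-q(316,455,.078))))
w=(q(152,462,.078)-q(316,455,.078))[:2]; print("tab perp dir",np.degrees(np.arctan2(w[1],w[0]))) 
t2=(q(155,437,.088)+q(310,430,.088))/2; print("tab inner top mid",g(t2),np.linalg.norm((t2-head)[:2]))
w=(t-head)[:2]; print("dir head->tab",np.degrees(np.arctan2(w[1],w[0])))
# same via top image t3
ct=cam("top"); T=lambda x,y,z: onz(ct,(290+x/9,145+y/9),z)*1000
h=T(268,257,.0925); tt=(T(284,378,.08)+T(352,352,.08))/2; w=(tt-h)[:2]
print("top: head",g(h),"tab",g(tt),np.linalg.norm(w),np.degrees(np.arctan2(w[1],w[0])))
w=(T(284,378,.08)-T(352,352,.08))[:2];print(np.degrees(np.arctan2(w[1],w[0])))
# actual hook location in world now from tool frame estimate, and from image ray
p,R,s=tool(); hk=p+R@np.array([.0021,0,-.1035]); print("hook now",hk*1000)
E
```

```text
head [616.   37.3] legs w 20.7867738748184 21.242559240517007
dir by midline -154.36017065600728
left -154.3439582875221
right -151.89394407088764
tab outer bottom mid [584.6  22.2] dist from head 34.81535232472409 width 25.442423132832218
tab perp dir 116.9192649382566
tab inner top mid [587.8  21.7] 32.210237734771965
dir head->tab -154.43020271323243
top: head [614.4  38. ] tab [583.8  21. ] 34.97789665478015 -150.79748226430195
113.9285650191857
hook now [611.87073949 -13.36927192 147.50743459]
```

```bash
cat >> h.py <<'E'
HK=np.array([.0021,0,-.1035])
def hook_move(target,yaw_y=None,hk=HK):
    p,R,s=tool(); a=0.0
    if yaw_y is not None:
        v=R.T@np.array([np.cos(yaw_y),np.sin(yaw_y),0]); a=np.degrees(np.arctan2(v[2],v[1])); a=(a+90)%180-90
    Rn=R@Ro.from_rotvec([np.radians(a),0,0]).as_matrix()
    d=R.T@(np.asarray(target)-Rn@hk-p)*100
    return {"slide_cm":d.round(2).tolist(),"roll":round(float(a),2),"hook_now":((p+R@hk)*1000).round(1).tolist(),"tilt":R[2].round(4).tolist()}
E
python3 - <<'E'
from h import *
print(hook_move([.594,.0266,.110],np.radians(-64)))
E
```

```text
{'slide_cm': [3.75, -4.13, 0.0], 'roll': -1.39, 'hook_now': [611.9, -13.4, 147.5], 'tilt': [-0.9999, 0.0011, -0.0115]}
```

```bash
python3 -m jog '[{"slide":[1.5,-1.5,0],"roll":-0.7},{"slide":[2.5,-3,0],"roll":-1.4},{"slide":[3.7,-4.1,0],"roll":-1.4},{"slide":[3.7,-4.1,0],"roll":-1.4},{"slide":[3.7,-4.1,0],"roll":-1.4}]'; python3 -m jog '[{"slide":[0,0,0],"roll":0},{"slide":[0,0,0],"roll":0},{"slide":[0,0,0],"roll":0}]';python3 - <<'E'
from h import *
print(hook_move([.594,.0266,.110],np.radians(-64)))
im,C=grab("wrist","w9"); np.savez("w9.npz",K=C[0],R=C[1],t=C[2]); crop(im,270,380,0,130,5,"w9c")
im,_=grab("top","t4"); crop(im,290,350,145,205,9,"t4c")
im,_=grab("scene","s5"); crop(im,240,360,165,265,6,"s5c")
E
```

```text
time: 12.33
ee_pos: [0.5008, -0.0185, 0.1114]
eef_rot: [0.693, 0.16, -0.685, 0.159]
ft_force: [0.1, -0.4, -0.1]
width: 0.02
time: 12.58
ee_pos: [0.5015, -0.0191, 0.1121]
eef_rot: [0.693, 0.16, -0.685, 0.159]
ft_force: [-0.4, 0.4, -0.3]
width: 0.0197
{'slide_cm': [0.12, -0.05, 0.03], 'roll': 0.06, 'hook_now': [594.5, 26.3, 111.2], 'tilt': [-0.9999, 0.0017, -0.0118]}
```

View pics/w9c.png

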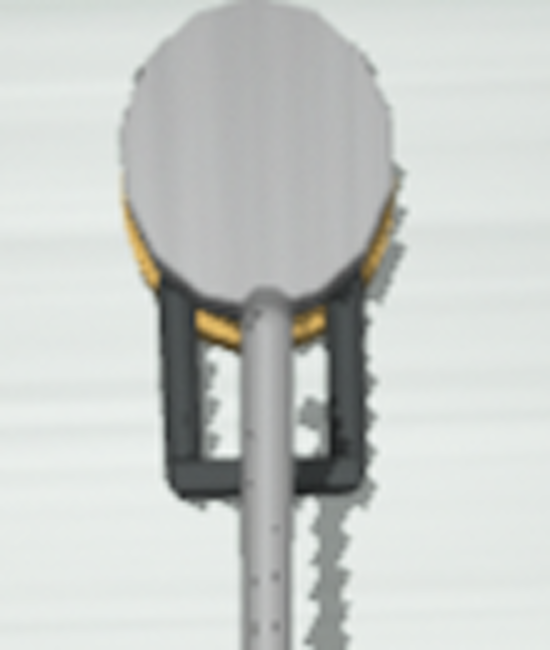

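View pics/s5c.png

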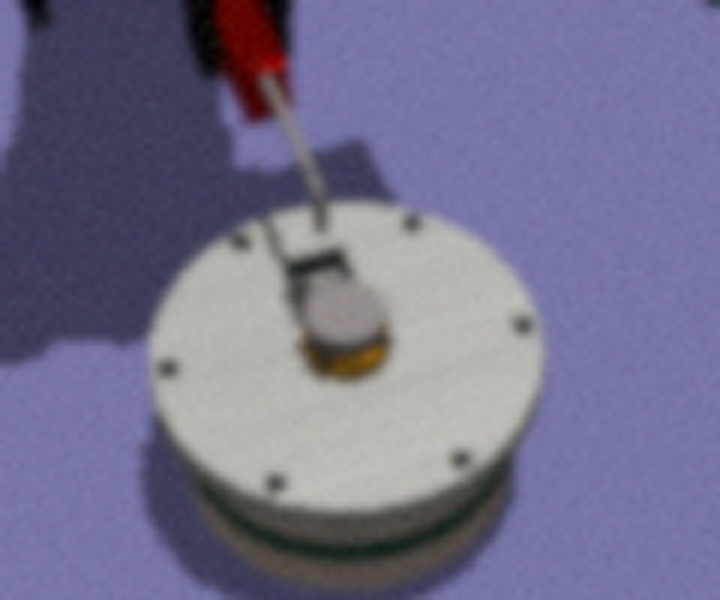

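```bash
python3 - <<'E'
from h import *
d=np.load("w9.npz"); C=(d["K"],d["R"],d["t"]); g=lambda a:(a*1000).round(1)
q=lambda x,y,z: onz(C,(270+x/5,0+y/5),z)
print("head",g(q(256,155,.0925)),"tab outer",g(q(265,497,.078)),"tab in top",g(q(265,458,.088)))
cs=cam("scene"); S=lambda x,y,z:g(onz(cs,(240+x/6,165+y/6),z))
print("scene hook tip",S(322,232,.111),"tab",S(316,262,.086),"head",S(345,313,.0925))
print(proj(cs,[.594,.0266,.0735]),proj(cs,[.5945,.0263,.111]))
E
```

```text
head [615.7  37.8  92.5] tab outer [584.4  21.4  78. ] tab in top [587.7  23.   88. ]
scene hook tip [594.2  29.4 111. ] tab [587.8  25.4  86. ] head [617.6  40.7  92.5]
[292.98648248 214.19830518] [292.29680552 203.66488639]
```

View pics/t4c.png

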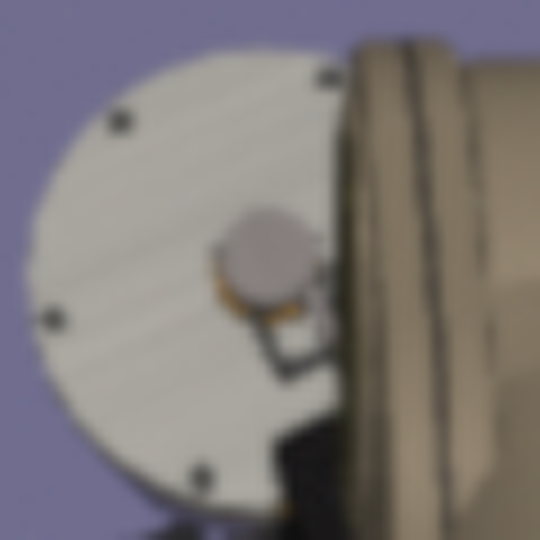

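```bash
python3 -m jog '[{"slide":[0.6,-0.05,0],"roll":0},{"slide":[1.2,-0.05,0],"roll":0},{"slide":[1.8,-0.05,0],"roll":0},{"slide":[1.8,-0.05,0],"roll":0},{"slide":[1.8,-0.05,0],"roll":0}]'; python3 - <<'E'
from h import *
print(hook_move([.5946,.0268,.0738],np.radians(-64)))
E
```

```text
time: 13.15
ee_pos: [0.5006, -0.0183, 0.093]
eef_rot: [0.692, 0.16, -0.685, 0.159]
ft_force: [0.0, -0.2, -0.9]
width: 0.0198
{'slide_cm': [1.81, 0.06, -0.06], 'roll': 0.08, 'hook_now': [593.6, 27.2, 91.9], 'tilt': [-0.9999, 0.0008, -0.01]}
```

```bash
python3 -m jog '[{"slide":[0.4,0.06,-0.06],"roll":0},{"slide":[0.8,0.06,-0.06],"roll":0},{"slide":[1.2,0.06,-0.06],"roll":0},{"slide":[1.6,0.06,-0.06],"roll":0},{"slide":[1.8,0.06,-0.06],"roll":0}]'; python3 -m jog '[{"slide":[0,0,0],"roll":0},{"slide":[0,0,0],"roll":0}]'; python3 - <<'E'
from h import *
print(hook_move([.5946,.0268,.0738],np.radians(-64)),r.read_state()["ft_force"])
im,C=grab("wrist","w10"); crop(im,270,380,0,130,5,"w10c")
im,_=grab("scene","s6"); crop(im,240,360,165,265,6,"s6c")
E
```

```text
time: 13.57
ee_pos: [0.5013, -0.0186, 0.0743]
eef_rot: [0.692, 0.16, -0.686, 0.159]
ft_force: [0.0, 0.1, -1.4]
width: 0.0199
time: 13.73
ee_pos: [0.5011, -0.0186, 0.074]
eef_rot: [0.692, 0.16, -0.686, 0.159]
ft_force: [-0.4, 0.1, -0.5]
width: 0.0196
{'slide_cm': [-0.1, 0.02, -0.04], 'roll': 0.08, 'hook_now': [594.1, 26.9, 72.8], 'tilt': [-1.0, 0.0002, -0.0089]} [-0.42730727  0.0810447  -0.53821277]
```

View pics/w10c.png

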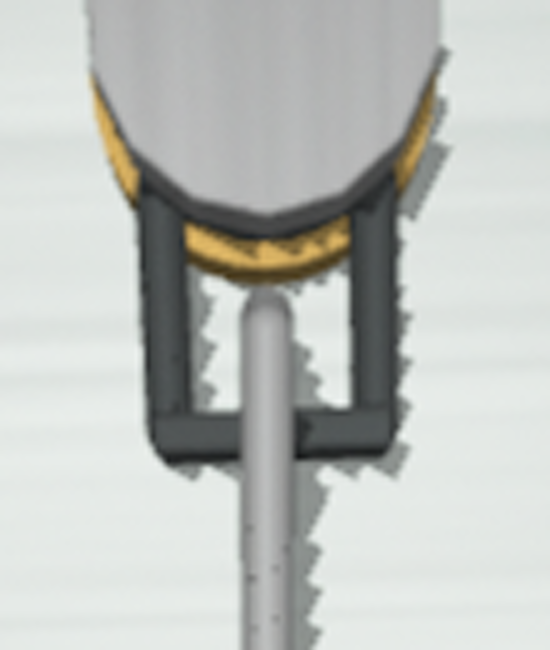

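View pics/s6c.png

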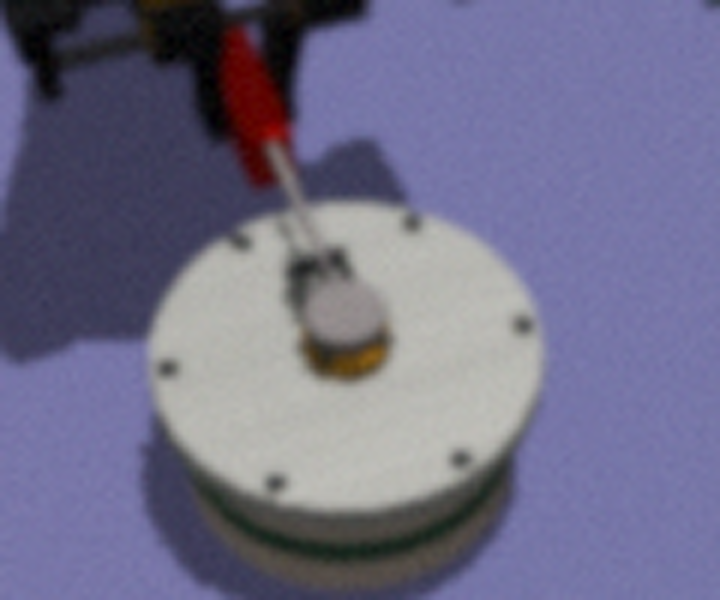

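```bash
python3 -m jog '[{"slide":[-0.1,0,0.1],"roll":0},{"slide":[-0.1,0,0.2],"roll":0},{"slide":[-0.1,0,0.3],"roll":0},{"slide":[-0.1,0,0.4],"roll":0},{"slide":[-0.1,0,0.5],"roll":0}]'; python3 - <<'E'
from h import *
print(hook_move([.5946,.0268,.0738],np.radians(-64)),r.read_state()["ft_force"])
E
```

```text
time: 14.25
ee_pos: [0.4968, -0.0208, 0.0754]
eef_rot: [0.692, 0.16, -0.686, 0.159]
ft_force: [0.9, 0.4, -1.5]
width: 0.0197
{'slide_cm': [0.05, 0.01, -0.53], 'roll': 0.08, 'hook_now': [589.8, 24.7, 74.3], 'tilt': [-1.0, 0.0006, -0.0096]} [ 0.93569258  0.38280809 -1.48560637]
```

```bash
python3 -m jog '[{"slide":[0.05,0,0.1],"roll":0},{"slide":[0.05,0,0.2],"roll":0},{"slide":[0.05,0,0.3],"roll":0}]'; python3 - <<'E'
from h import *
print(hook_move([.5946,.0268,.0738],np.radians(-64)),r.read_state()["ft_force"])
E
```

```text
time: 14.5
ee_pos: [0.4948, -0.0218, 0.0752]
eef_rot: [0.693, 0.16, -0.685, 0.159]
ft_force: [3.6, 1.4, -0.3]
width: 0.0194
{'slide_cm': [0.06, 0.01, -0.75], 'roll': 0.1, 'hook_now': [587.8, 23.7, 74.3], 'tilt': [-0.9999, 0.001, -0.0114]} [ 3.60447782  1.42178193 -0.31631191]
```

```bash
python3 -m jog '[{"slide":[0.05,0,0.15],"roll":0},{"slide":[0.05,0,0.3],"roll":0},{"slide":[0.05,0,0.45],"roll":0}]'; python3 - <<'E'
from h import *
print(hook_move([.5946,.0268,.0738],np.radians(-64)),r.read_state()["ft_force"])
im,C=grab("wrist","w11"); crop(im,270,380,0,130,5,"w11c")
E
```

```text
time: 14.75
ee_pos: [0.491, -0.0236, 0.0748]
eef_rot: [0.693, 0.16, -0.685, 0.159]
ft_force: [1.5, 0.8, -1.0]
width: 0.0198
{'slide_cm': [0.03, 0.01, -1.17], 'roll': 0.11, 'hook_now': [583.9, 22.0, 74.0], 'tilt': [-0.9999, 0.0012, -0.0121]} [ 1.47284587  0.84755761 -1.02859849]
```

View pics/w11c.png

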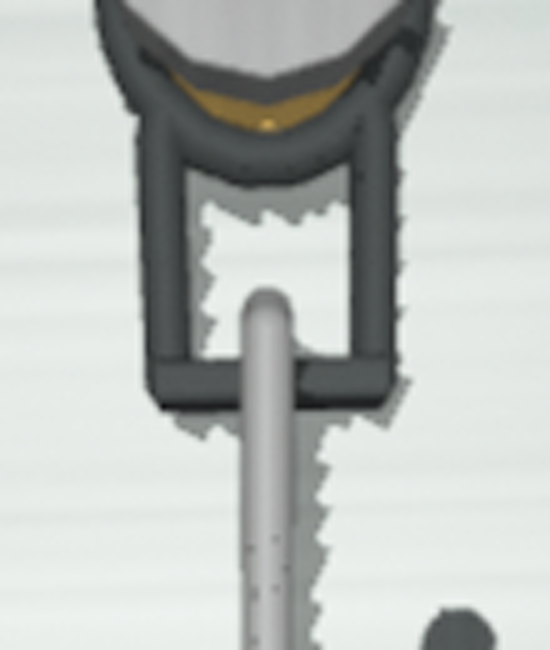

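```bash
python3 -m jog '[{"slide":[0.05,0,0.4],"roll":0},{"slide":[0.1,0,0.8],"roll":0},{"slide":[0.1,0,1.2],"roll":0},{"slide":[0.1,0,1.6],"roll":0},{"slide":[0.1,0,1.6],"roll":0}]'; python3 - <<'E'
from h import *
print(hook_move([.5583,.0095,.0732],np.radians(-64)),r.read_state()["ft_force"])
im,C=grab("wrist","w12"); crop(im,240,400,0,130,5,"w12c")
E
```

```text
time: 15.22
ee_pos: [0.4748, -0.0318, 0.0732]
eef_rot: [0.692, 0.16, -0.686, 0.159]
ft_force: [-0.1, 0.2, -0.6]
width: 0.0197
{'slide_cm': [-0.12, -0.05, 1.03], 'roll': 0.05, 'hook_now': [567.8, 13.7, 72.1], 'tilt': [-1.0, 0.0007, -0.0096]} [-0.05085942  0.15706182 -0.5697753 ]
```

View pics/w12c.png

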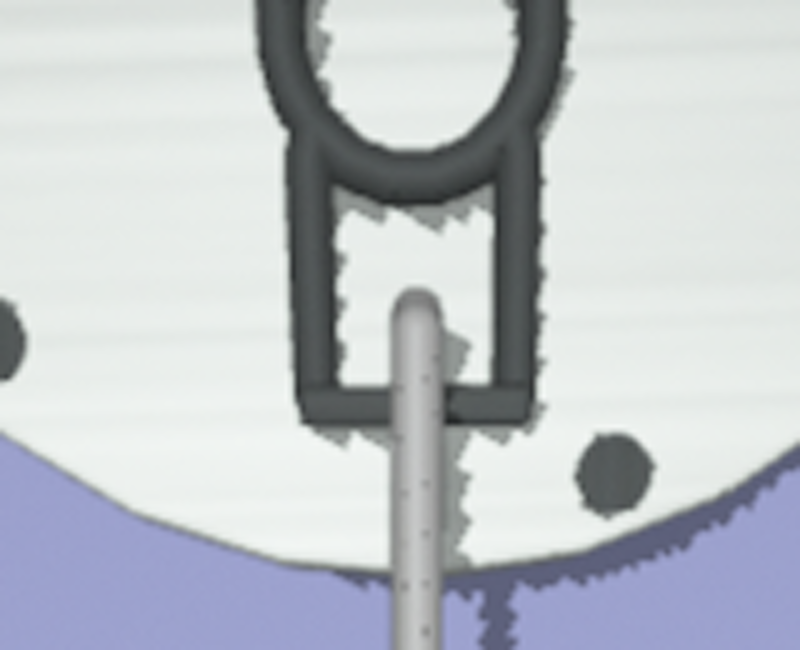

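```bash
python3 - <<'E'
from h import *
p,R,s=tool(); C=cam("wrist",(p,R)); c0=np.array([.6158,.0376])
for y,z in((422,.070),(422,.075),(385,.080),(205,.0725),(150,.0725)):
    q=onz(C,(240+418/5,y/5),z); print(y,z,(q*1000).round(1),"dist",np.linalg.norm(q[:2]-c0)*1000)
im,_=grab("scene","s7"); crop(im,240,360,165,265,6,"s7c")
im,_=grab("top","t7"); crop(im,290,350,145,205,9,"t7c")
E
```

```text
422 0.07 [562.9  10.9  70. ] dist 59.25069547724386
422 0.075 [562.3  10.6  75. ] dist 59.90115924948519
385 0.08 [564.8  11.9  80. ] dist 57.081371202217596
205 0.0725 [581.2  19.9  72.5] dist 38.9036569056772
150 0.0725 [585.7  22.1  72.5] dist 33.90768692092942
```

View pics/s7c.png

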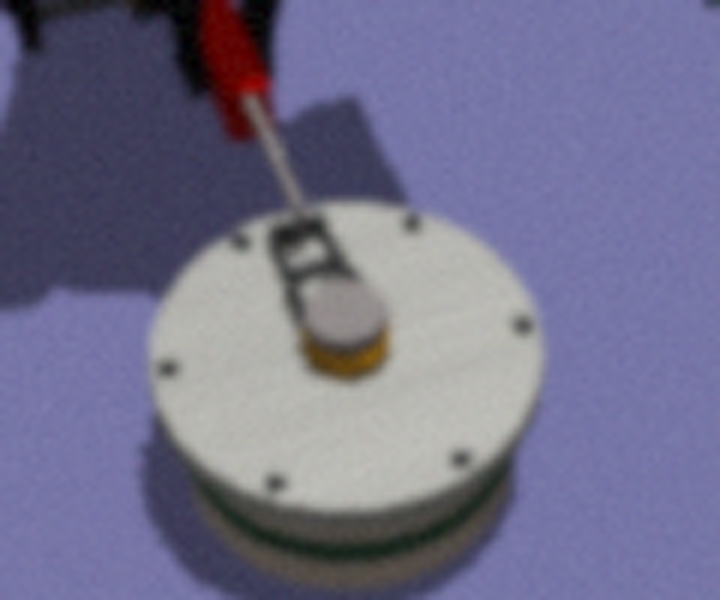

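View pics/t7c.png

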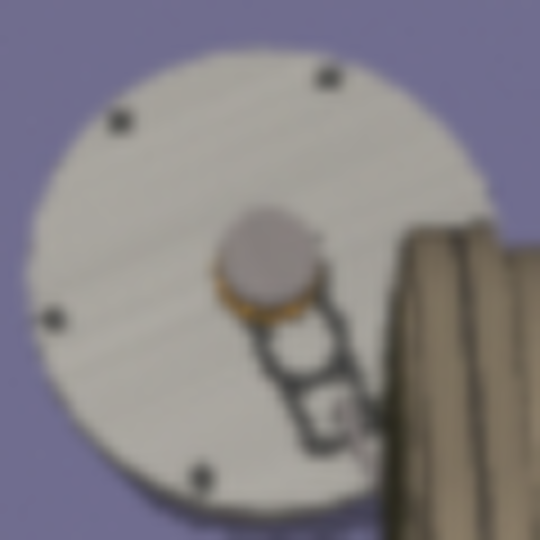

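```bash
python3 -m jog '[{"slide":[-0.1,0,0.3],"roll":0},{"slide":[-0.1,0,0.6],"roll":0},{"slide":[-0.1,0,0.9],"roll":0},{"slide":[-0.1,0,1.2],"roll":0},{"slide":[-0.1,0,1.2],"roll":0}]'; python3 -m jog '[{"slide":[0,0,0],"roll":0},{"slide":[0,0,0],"roll":0}]'; python3 - <<'E'
from h import *
print(hook_move([.5583,.0095,.0732],np.radians(-64)),r.read_state()["ft_force"])
im,C=grab("wrist","w13"); crop(im,240,400,0,130,5,"w13c")
im,_=grab("scene","s8"); crop(im,240,360,165,265,6,"s8c")
im,_=grab("top","t8"); crop(im,290,350,145,205,9,"t8c")
E
```

```text
time: 15.78
ee_pos: [0.4644, -0.0368, 0.0743]
eef_rot: [0.693, 0.16, -0.685, 0.159]
ft_force: [0.2, -1.0, -0.4]
width: 0.0197
time: 15.95
ee_pos: [0.4644, -0.0369, 0.0743]
eef_rot: [0.693, 0.16, -0.685, 0.159]
ft_force: [0.0, 0.3, -1.2]
width: 0.0198
{'slide_cm': [0.01, -0.05, -0.12], 'roll': 0.05, 'hook_now': [557.4, 8.6, 73.3], 'tilt': [-0.9999, 0.001, -0.0104]} [ 0.04638164  0.33389688 -1.20681266]
```

View pics/w13c.png

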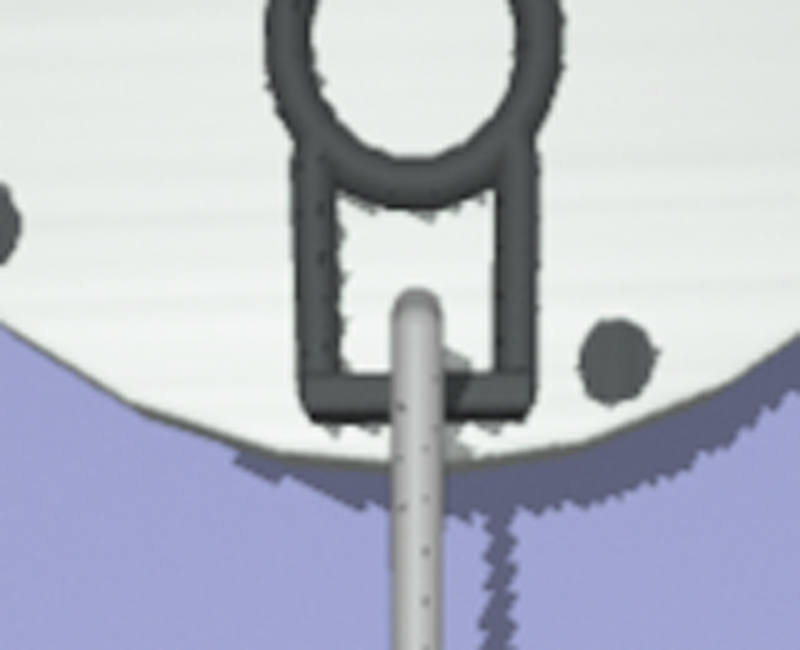

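View pics/s8c.png

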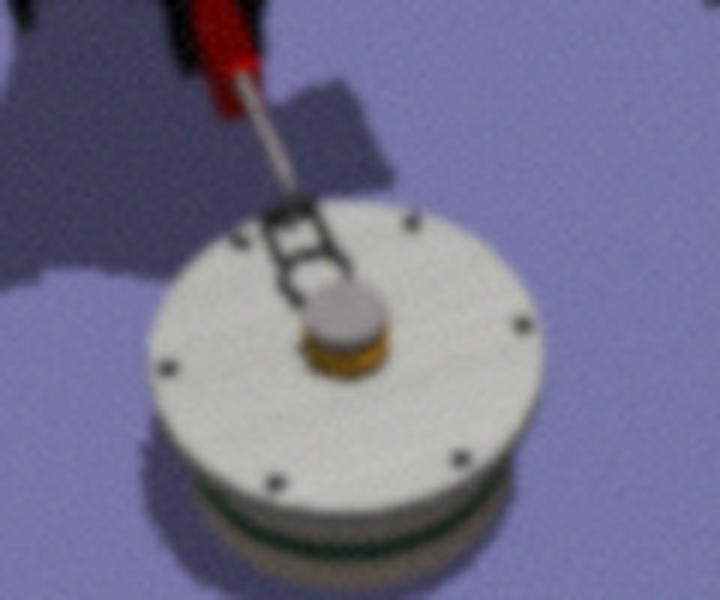

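View pics/t8c.png

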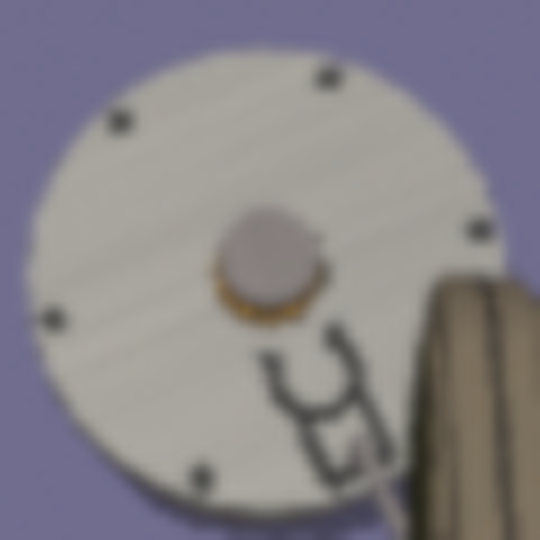

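```bash
python3 -m jog '[{"slide":[0,0,-0.2],"roll":0},{"slide":[0,0,-0.4],"roll":0},{"slide":[0,0,-0.4],"roll":0},{"slide":[-0.5,0,-0.4],"roll":0},{"slide":[-1,0,-0.4],"roll":0}]'; python3 -m jog '[{"slide":[-1,0,0],"roll":0},{"slide":[-2,0,0],"roll":0},{"slide":[-4,0,0],"roll":0},{"slide":[-6,0,0],"roll":0},{"slide":[-6,0,0],"roll":0}]'; python3 - <<'E'
from h import *
print(hook_move([.5583,.0095,.0732],np.radians(-64)),r.read_state()["ft_force"])
im,C=grab("wrist","w14")
im,_=grab("top","t9"); crop(im,290,350,145,205,9,"t9c")
im,_=grab("scene","s9"); crop(im,240,360,165,265,6,"s9c")
print(yaw_move([.452,.2686,.12],np.radians(-107)))
E
```

```text
time: 16.52
ee_pos: [0.4678, -0.035, 0.0845]
eef_rot: [0.692, 0.16, -0.685, 0.159]
ft_force: [0.0, -0.9, -1.0]
width: 0.0194
time: 16.93
ee_pos: [0.4696, -0.0352, 0.1493]
eef_rot: [0.695, 0.159, -0.683, 0.159]
ft_force: [1.6, 0.2, -0.5]
width: 0.0198
{'slide_cm': [7.56, -0.16, 0.53], 'roll': 0.06, 'hook_now': [562.6, 10.2, 148.8], 'tilt': [-0.9999, 0.0036, -0.0156]} [ 1.5843465   0.1500346  -0.48526762]
{'slide_cm': [2.58, -27.97, -11.95], 'roll': np.float64(43.07)}
```

View pics/w14.png

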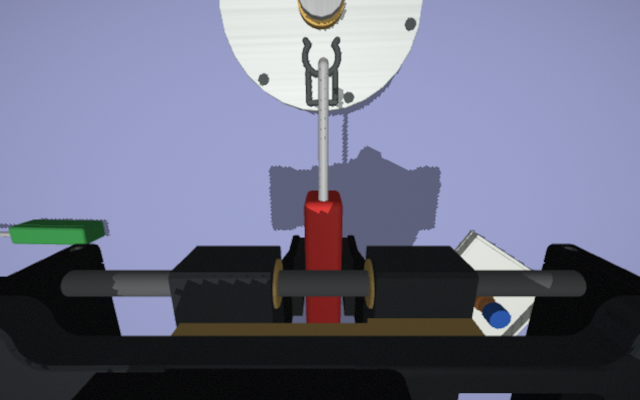

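View pics/t9c.png

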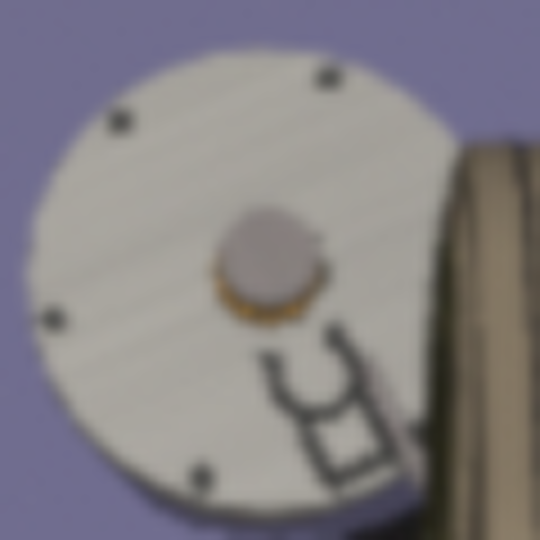

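```bash
python3 -m jog '[{"slide":[0.5,-28,-12],"roll":43},{"slide":[0.5,-28,-12],"roll":43},{"slide":[0.5,-28,-12],"roll":43},{"slide":[0.5,-28,-12],"roll":43},{"slide":[0.5,-28,-12],"roll":43}]'; python3 - <<'E'
from h import *
print(yaw_move([.452,.2686,.12],np.radians(-107)))
E
```

```text
time: 17.5
ee_pos: [0.4585, 0.1415, 0.1417]
eef_rot: [0.709, -0.026, -0.704, -0.029]
ft_force: [-0.3, -0.3, -0.6]
width: 0.0197
{'slide_cm': [2.2, -12.61, 1.65], 'roll': np.float64(12.56)}
```

```bash
python3 -m jog '[{"slide":[2.2,-12.6,1.7],"roll":12.6},{"slide":[2.2,-12.6,1.7],"roll":12.6},{"slide":[2.2,-12.6,1.7],"roll":12.6},{"slide":[2.2,-12.6,1.7],"roll":12.6},{"slide":[2.2,-12.6,1.7],"roll":12.6}]';python3 -m jog '[{"slide":[2,0,0],"roll":0},{"slide":[4,0,0],"roll":0},{"slide":[6,0,0],"roll":0},{"slide":[8,0,0],"roll":0},{"slide":[8,0,0],"roll":0}]'; python3 - <<'E'
from h import *
print(yaw_move([.452,.2686,.0046],np.radians(-107)), hook_move([.5,.2,0]))
E
```

```text
time: 17.92
ee_pos: [0.4489, 0.2732, 0.1183]
eef_rot: [0.701, -0.101, -0.698, -0.104]
ft_force: [-0.6, -0.8, -0.3]
width: 0.0198
time: 18.33
ee_pos: [0.4468, 0.271, 0.0342]
eef_rot: [-0.699, 0.103, 0.7, 0.103]
ft_force: [0.1, -0.7, 0.1]
width: 0.0199
{'slide_cm': [2.96, 0.08, -0.57], 'roll': np.float64(0.32)} {'slide_cm': [3.21, 5.28, 3.22], 'roll': 0.0, 'hook_now': [546.0, 241.3, 32.0], 'tilt': [-1.0, 0.0001, 0.0008]}
```

```bash
python3 -m jog '[{"slide":[1,0,-0.3],"roll":0},{"slide":[2,0,-0.5],"roll":0},{"slide":[2.7,0,-0.5],"roll":0},{"slide":[2.7,0,-0.5],"roll":0}]';python3 -m jog '[{"slide":[0.1,0,0],"roll":0},{"slide":[0.2,0,0],"roll":0},{"slide":[0.2,0,0],"roll":0}]'
```

```text
time: 18.67
ee_pos: [0.4512, 0.2688, 0.0059]
eef_rot: [-0.699, 0.103, 0.7, 0.102]
ft_force: [-0.4, -0.5, -0.2]
width: 0.0199
time: 18.92
ee_pos: [0.4515, 0.2691, 0.0047]
eef_rot: [-0.699, 0.103, 0.7, 0.103]
ft_force: [-1.3, -0.2, 0.6]
width: 0.0198
```

```bash
python3 -m jog '[{"slide":[0.1,0,0],"roll":0},{"slide":[0.1,0,0],"roll":0},{"slide":[0.1,0,0],"roll":0}]'
```

```text
time: 19.17
ee_pos: [0.4518, 0.2694, 0.0046]
eef_rot: [-0.699, 0.103, 0.7, 0.103]
ft_force: [-2.5, -1.6, 6.7]
width: 0.0197
```

Bench contact (6.7 N up). Opening slowly and lifting off.

```bash
python3 -m jog '[{"slide":[0,0,0],"roll":0},{"slide":[0,0,0],"roll":0},{"slide":[0,0,0],"roll":0},{"slide":[0,0,0],"roll":0},{"slide":[0,0,0],"roll":0}]' 0.45; python3 -m jog '[{"slide":[-1,0,0],"roll":0},{"slide":[-4,0,0],"roll":0},{"slide":[-8,0,0],"roll":0},{"slide":[-12,0,0],"roll":0},{"slide":[-15,0,0],"roll":0}]'; python3 -m jog '[{"slide":[0,10,18],"roll":0},{"slide":[0,10,18],"roll":0},{"slide":[0,10,18],"roll":0},{"slide":[-3,10,18],"roll":0},{"slide":[-3,10,18],"roll":0}]'; python3 - <<'E'
from h import *
im,_=grab("top","t10"); crop(im,170,280,190,310,5,"t10p"); crop(im,290,350,145,205,9,"t10c")
im,_=grab("scene","s10"); crop(im,340,480,140,240,5,"s10p")
E
```

```text
time: 19.58
ee_pos: [0.4518, 0.2694, 0.0046]
eef_rot: [-0.699, 0.103, 0.7, 0.103]
ft_force: [-0.3, -0.2, -0.5]
width: 0.0438
time: 20.0
ee_pos: [0.4523, 0.2699, 0.1587]
eef_rot: [0.7, -0.102, -0.699, -0.103]
ft_force: [0.7, 0.7, -0.0]
width: 0.0481
time: 20.42
ee_pos: [0.2516, 0.2255, 0.1872]
eef_rot: [0.7, -0.102, -0.699, -0.103]
ft_force: [0.2, 0.4, 2.8]
width: 0.0479
```

View pics/s10.png

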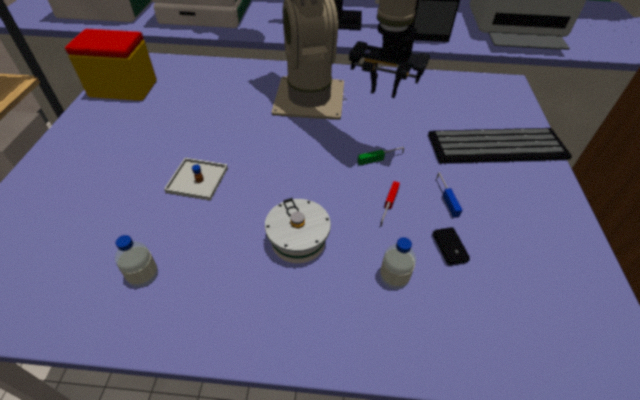

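View pics/s10p.png

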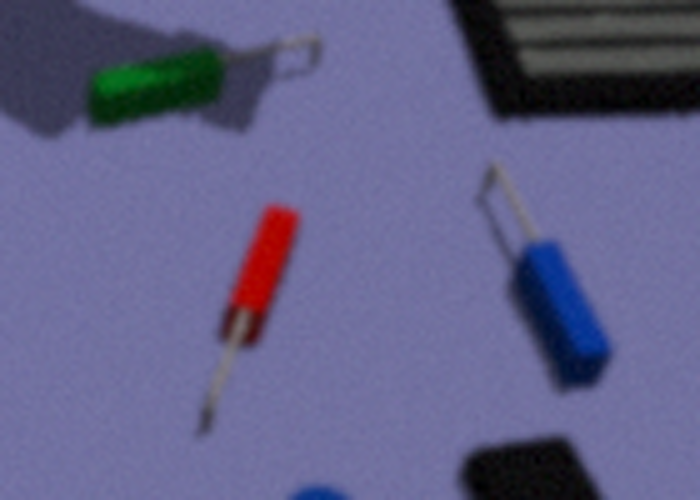

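View pics/t10.png

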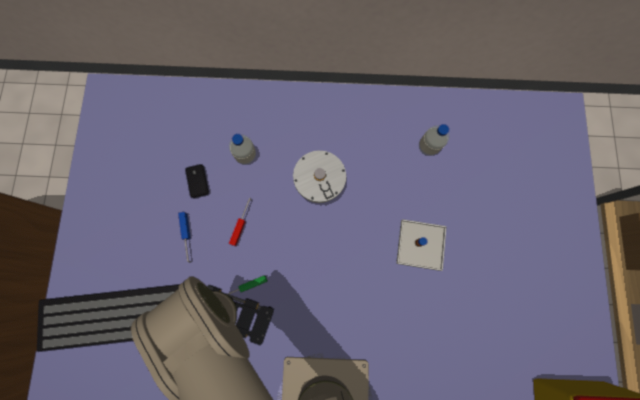

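View pics/t10c.png

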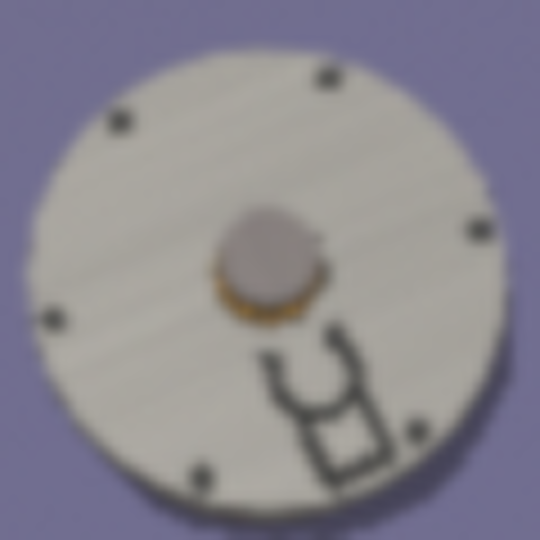

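```bash
python3 - <<'E'
from h import *
T=cv2.imread("pics/t10.png")[:,:,::-1];S=cv2.imread("pics/s10.png")[:,:,::-1]
ct,cs=cam("top"),cam("scene")
bt=[b for b in blobs(T,(105,150,40),(125,255,255),8)[0] if 400<b[0][0]<440]; bs=[b for b in blobs(S,(105,150,40),(125,255,255),8)[0] if 180<b[0][0]<215]
print(bt,bs, tri(ct,bt[0][0],cs,bs[0][0]))
for c in(ct,cs): print([proj(c,[.443,-.258,z]).round(1) for z in(.004,.056)])
s=r.read_state(); print(s["time"],np.abs(s["joint_vel"]).max(),s["ft_force"])
crop(S,160,235,150,205,8,"s10v")
E
```

```text
[([422.2, 241.1], 38, [419, 238, 7, 7])] [([196.1, 168.5], 46, [193, 165, 7, 8])] (array([ 0.44272442, -0.25610743,  0.05062584]), np.float64(0.26191738108785007))
[array([418. , 242.8]), array([423.4, 240.8])]
[array([199. , 180.9]), array([194.9, 167. ])]
20.5167 0.13277292246140657 [ 1.07087873 -0.70198627 -0.09999956]
```

View pics/s10v.png

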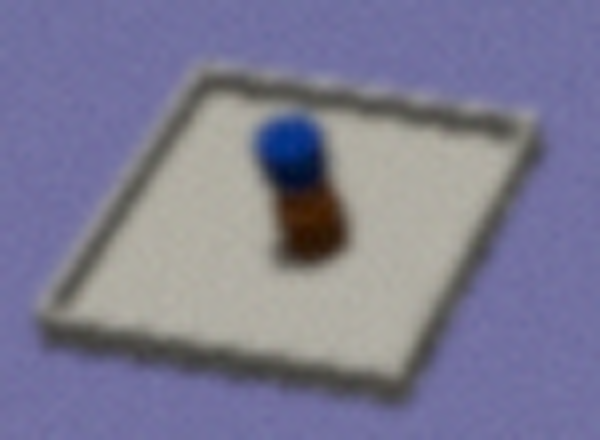

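```bash
python3 -m jog '[{"slide":[0,0,0],"roll":0},{"slide":[0,0,0],"roll":0},{"slide":[0,0,0],"roll":0},{"slide":[0,0,0],"roll":0},{"slide":[0,0,0],"roll":0}]'; python3 - <<'E'
from h import *
s=r.read_state(); print(np.abs(s["joint_vel"]).max(),s["ft_force"]); print(r.close_job())
E
```

```text
time: 20.93
ee_pos: [0.2514, 0.2265, 0.1898]
eef_rot: [0.702, -0.1, -0.698, -0.103]
ft_force: [0.2, 0.1, 0.1]
width: 0.0479
0.002680930073391479 [0.18539692 0.12320907 0.07026057]
the job is handed in; nothing more can be done
None
```

The job is done and handed in at about 21 s of the 67 s allowed. No check failed or disagreed in any way that matters.

- **Vial:** It stands upright in the white tray. Triangulating the cap from the two fixed cameras puts it directly above the spot where I set the foot down, at the right height.
- **Clip:** I hooked the loop with the red pick and pulled the clip straight out along its own axis. It now lies flat on the plate, its jaw ends a few mm clear of the collar and its tab about 4–5 mm inside the plate's rim. The gripper never touched it. The highest pull I read was about 4 N. The snap itself fell between two readings, so its peak was not seen.
- **Pick:** It lies flat at its original spot, the same way up and with the same heading.
- **Bystanders:** The bottles, mouse and the blue pick look unmoved. In the last top picture the arm hides the green pick's stem, but the scene picture shows it where it was.
- **Measurement:** The camera estimates of the spindle and clip differed by up to about 3 mm, which was within the play of the loop.
- **At hand-in:** The arm was at rest, touching nothing, with a wrist force of about 0.2 N.

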